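Get the egg timer out from behind the salt shaker and spice jar

TASK

The egg timer sits at the back of the wooden condiment tray, hemmed in by the salt shaker and the spice jar. Stand the shaker and the jar upright side by side on the cork mat first, then set the egg timer upright in the middle of the round wooden coaster, and only after that put the shaker and the jar back upright in the tray, each in exactly the place where it stood at the start. Tip nothing over and leave the tin, the glass and the garlic behind them alone.

Things in the scene. Friction and masses are not known exactly. Their poses are not given: they have to be found in the camera images.
- salt_shaker: Round glass salt shaker with a domed grey perforated top, 90 mm tall, standing upright in one of the two front seats of the tray. Body 44 mm in diameter (up to about 65 mm above the base), top 34 mm in diameter. Rigid. About 0.1 kg. Origin at the centre of the underside, z up along its axis.
- spice_jar: Round glass spice jar with a red lid and a label, 106 mm tall, standing upright in the other front seat of the tray. Body 42 mm in diameter, lid 45 mm in diameter from 85 to 106 mm above the base, fixed. About 0.11 kg. Origin at the centre of the underside, z up along its axis.
- egg_timer: Round wind-up kitchen egg timer, red upper half and white lower half, 61 mm in diameter and 52 mm tall, straight-sided for gripping from 23 to 52 mm above its base; rigid (the dial does not turn). At the start it stands in the back seat of the tray, with about 4 mm between it and each of them. About 0.085 kg. Origin at the centre of the underside, z up.
- tray: Fixed wooden condiment tray, 106 (x) by 158 mm (y). Floor 6 mm thick, walls 6 mm; rim 16 mm high at front and sides, back rail (+x) 45 mm high. Flush dark round inlays mark the seats: two front ones at x = -19, y = +47 and -47 mm (shaker and jar, either way round), a back one at x = +12, y = 0. Origin at the centre of the underside, x towards the back rail, z up.
- cork_mat: Fixed rectangular cork mat, 140 mm (its x) by 90 mm (its y), 8 mm thick: the side area where shaker and jar stand meanwhile. It lies left or right of the tray. Origin at the centre of the underside, z up. (Overhead in the room, in world axes: a wall shelf fills x > 0.57 m from z = 0.52 m up, the cooker hood x > 0.40, y > 0.45 from z = 0.45 m up; keep the arm clear.)
- coaster: Fixed round wooden coaster, dark edge with a lighter middle, 92 mm in diameter, flat, 8 mm thick, on the other side of the tray from the mat: the egg timer's place at the end. Origin at the centre of the underside, z up; the top is at z = 8 mm.
- fish_tin: Bystander: low round food tin, 86 mm in diameter, 40 mm tall, standing behind the work. Origin at the centre of the underside. Leave alone.
- tumbler: Bystander: clear drinking glass, 80 mm in diameter, 91 mm tall, standing behind the work. Origin at the centre of the underside. Leave alone.
- garlic: Bystander: garlic bulb, 50 mm wide, 51 mm tall, behind the work. Origin at the centre of the underside. Leave alone.

How it is judged (in metres and radians):
On the way, in this order (a step that is already met when the one before it is completed fails the run):
1. salt shaker and spice jar both stand released and upright on the cork mat (their centres over it), the egg timer still in its place in the tray (within 30 mm) (x of salt_shaker in the frame of cork_mat between -0.07 and 0.07 m and y of salt_shaker in the frame of cork_mat between -0.045 and 0.045 m and z of salt_shaker in the frame of cork_mat between 0.005 and 0.013 m and angle between each of salt_shaker, spice_jar's own z axis and vertical below 0.12 rad and linear speed of each of salt_shaker, spice_jar below 0.03 m/s and contact force between the fingers and salt_shaker below 0.05 N and x of spice_jar in the frame of cork_mat between -0.07 and 0.07 m and y of spice_jar in the frame of cork_mat between -0.045 and 0.045 m and z of spice_jar in the frame of cork_mat between 0.005 and 0.013 m and contact force between the fingers and spice_jar below 0.05 N and distance of egg_timer from where it was at the start of the episode below 0.03 m), for 0.2 s.
2. the egg timer stands released and upright on the coaster, within 12 mm of its centre, with shaker and jar still on the mat (horizontal distance between egg_timer and coaster below 0.012 m and z of egg_timer in the frame of coaster between 0.005 and 0.013 m and angle between each of egg_timer, salt_shaker, spice_jar's own z axis and vertical below 0.12 rad and linear speed of each of egg_timer, salt_shaker, spice_jar below 0.03 m/s and contact force between the fingers and egg_timer below 0.05 N and x of salt_shaker in the frame of cork_mat between -0.07 and 0.07 m and y of salt_shaker in the frame of cork_mat between -0.045 and 0.045 m and z of salt_shaker in the frame of cork_mat between 0.005 and 0.013 m and contact force between the fingers and salt_shaker below 0.05 N and x of spice_jar in the frame of cork_mat between -0.07 and 0.07 m and y of spice_jar in the frame of cork_mat between -0.045 and 0.045 m and z of spice_jar in the frame of cork_mat between 0.005 and 0.013 m and contact force between the fingers and spice_jar below 0.05 N), for 0.2 s.
At the end, for the whole second after the job is handed in: The salt shaker and the spice jar each stand upright (within 0.12 rad) within 12 mm of where they stood at the start, the egg timer stands upright on the coaster within 12 mm of its centre, and all three are released and at rest (distance of each of salt_shaker, spice_jar from where it was at the start of the episode below 0.012 m and angle between each of salt_shaker, spice_jar, egg_timer's own z axis and vertical below 0.12 rad and linear speed of each of salt_shaker, spice_jar, egg_timer below 0.03 m/s and contact force between the fingers and salt_shaker below 0.05 N and contact force between the fingers and spice_jar below 0.05 N and horizontal distance between egg_timer and coaster below 0.012 m and z of egg_timer in the frame of coaster between 0.005 and 0.013 m and contact force between the fingers and egg_timer below 0.05 N); the robot touches nothing.
It fails at once if a bystander (tin, glass or garlic) is shifted by more than 20 mm (distance of any of fish_tin, tumbler, garlic from where it was at the start of the episode above 0.02 m).
It fails at once if the shaker, the jar or the timer is tipped over (more than 0.6 rad) (angle between any of salt_shaker, spice_jar, egg_timer's own z axis and vertical above 0.6 rad).
It also fails if it takes over 106 s, if anything falls off the work surface, if the arm or the gripper's body presses on something with over 40 N, if the wrist force passes 120 N, or if a joint passes its speed limit or range.

ROBOT

A 6-joint arm with a two-finger parallel gripper is mounted at the origin on a cart in front of the work surface, level with it; the furniture and walls round the work are solid. World frame = base frame: x ahead of the robot, y to its left, z up, the work surface at z = 0. Lengths are in m, angles in degrees, forces in N, time in s.
With the tool pointing down it reaches from about 0.35 to 0.875 m from the base axis. Payload 4.2 kg.
Tool frame: the origin (TCP) lies midway between the tips of the shut fingers; the grasp point (between the pads) lies 19 mm behind it (r.pinch_z is the distance from the TCP to the grasp point, in m); z points along the fingers, y is the line along which they close (so a half turn about z gives the same grasp; the last joint's range is limited). The gripper opens to 87 mm and grips with 3 to 60 N. Pads are 19 mm wide; open, the fingers measure 117 mm over their backs; the gripper's body (75 mm by 190 mm) begins 51 mm behind the grasp point.
Start: joints at [-48.552, 22.042, 0.453, 0, -68.411, -14.817], TCP at [0.28, -0.559, 0.223] pointing down, gripper open.
Joint ranges: [-179.83, 179.83], [-69.29, 118.12], [-61.27, 80.66], [-181.25, 117.63], [-171.15, -9.14], [-177.46, 177.46]. Speed limits (degrees/s): [159.86, 159.86, 180, 180, 180, 180].

INTERFACE

Orientations are given as a 3x3 rotation matrix whose columns are the frame's x, y, z axes.
In Python, from station import r, imaging, models gives the robot as it stands. The module is installed in compiled form; this text tells all that it offers.
- The arm moves only by the tool apply_moves, never from a script. Its argument "moves" is a list of rows, each a list of 2 entries, a list of its own where there are three numbers: the shift along the tool's x, y, z in m, then the turn about the tool's z in degrees. A call has 1 to 5 rows; each row shifts and turns the commanded pose from where the row before left it, along the tool's axes as they then stand; what a row does not reach is not made up. A row lasts 1/12 s, in which the tool goes at most 41.7 mm and 7.16 degrees, less where a joint would pass 70% of its speed; a pose out of reach is approached as far as the arm can. A call is refused whole if a number of a shift passes 0.0417 or a number of a turn 7.16, either way. A call with a gripper value outside its range is refused whole. "hand" is the finger opening in m, from 0 to 0.087, set as the call begins (left out, the last holds). The fingers move at their own pace and stop on an object; the grip force is fixed at half the most. Time passes only in rows, so rows that do not move let the fingers close. It gives the time, the measured TCP pose, the force, the opening and the grip force at its end, in the units of the state.
- r.sense(): the state, without advancing time (a new reading comes with each control period).
- imaging.capture(name): name is "scene" or "top" or "wrist"; returns a dict with "frame" (480x640x3 uint8, blue, green, red), "intrinsics" (3x3 intrinsics, pixels), "eye" and "orientation" of the camera in the world. Camera axes: x right, y down, z forward; pixel columns grow to the right and rows downward; lengths in m; the calibration is good to about 2 mm. A picture is of the moment at which its call begins. There is no depth.
- r.finish_job(): hands the job in; it is judged then, once.
Trained networks look in a picture, given as the dict that the camera call returned (one of the last four; its "shot" number tells which), for a name from the list of things; names that differ only in an ending like _2 or _b are one class to them, and where a whole thing is asked for, a point or a joint stands for the part that bears it (a point fixed in the world has none). Each returns a list of dicts, best first, with "confidence" (0 to 1); they miss things now and then, are a little off and sometimes report something else, mostly with a low value. They report only what shows in the picture. A call takes as long as a camera call.
- models.cut_out(picture, target): "region" (480x640 bool, what is visible of it) and "extent" ([left, top, width, height] as shares, 0 to 1, of the picture: columns of its width, rows of its height, round what is visible of it).
- models.place_of(picture, target): "at" ([column, row] as shares, 0 to 1, of the picture: columns of its width, rows of its height: a listed point, or the origin of a listed thing).
The state is a dict: "time_s": time; "joints": joint angles; "joint_velocities": joint speeds; "effort": joint torques, N m; "tcp_pos": TCP position; "ee_rot": TCP orientation; "wrist_force": force on the tool from outside, world axes, zero at the start; "moment": the same for the moment, N m; "gripper_width": opening from 0.0 (shut) to 1.0 (fully open); "gripper_force": force on a finger pad.
Only numpy, scipy, OpenCV 4.12 (cv2) and the standard library are available. Lean on these libraries where they do the work, as an engineer would, in place of code of your own. Each camera call takes 0.05 s, during which the arm holds its last target. There are 200 camera calls.

## Working session

There is one attempt and no reset: what is moved stays moved. The work goes in short steps, Python scripts to look and compute and a tool call to move; the robot and the scene stay as the last step left them, time stands still between calls to the robot, and variables do not carry over. Pictures are saved under pics/ and viewed, at most 14 in all, crops included, and the job is handed in when it is done.

Besides the shell and the picture viewer there is one more tool, called after "Emit:" as name(argument=value, ...), one argument or row to a line, values as JSON. apply_moves: Moves the arm, as the interface text tells. Its arguments: {"type":"object","properties":{"moves":{"type":"array"},"hand":{"type":"number"}},"required":["moves"]}

```bash
mkdir -p pics; cat > h.py <<'E'
import numpy as np, cv2
from station import r, imaging, models
def ray(p,uv):
    d=np.array(p["orientation"])@np.linalg.inv(np.array(p["intrinsics"]))@np.array([uv[0],uv[1],1.])
    return np.array(p["eye"]),d
def onz(p,uv,z):
    e,d=ray(p,uv); return e+d*(z-e[2])/d[2]
def proj(p,X):
    c=np.array(p["intrinsics"])@(np.array(p["orientation"]).T@(np.array(X)-np.array(p["eye"])))
    return c[:2]/c[2]
def tri(A):
    M=np.zeros((3,3));b=np.zeros(3)
    for e,d in A:
        d=d/np.linalg.norm(d);P=np.eye(3)-np.outer(d,d);M+=P;b+=P@e
    return np.linalg.solve(M,b)
E
python3 - <<'E'
from h import *
s=r.sense();print(s["tcp_pos"],np.round(s["ee_rot"],3),r.pinch_z,s["gripper_width"])
P={n:imaging.capture(n) for n in("top","scene")}
for n,p in P.items(): cv2.imwrite(f"pics/{n}0.png",p["frame"]); print(n,np.round(p["eye"],3),np.round(p["orientation"],3).tolist())
for t,z in dict(salt_shaker=.006,spice_jar=.006,egg_timer=.006,tray=0,cork_mat=0,coaster=0,fish_tin=0,tumbler=0,garlic=0).items():
    A=[]
    for n,p in P.items():
        q=models.place_of(p,t)
        if q:
            uv=np.array(q[0]["at"])*[640,480];A.append(ray(p,uv));print(t,n,round(q[0]["confidence"],2),uv.round(1),onz(p,uv,z).round(4))
    if len(A)==2:print("   tri",tri(A).round(4))
E
```

```text
[ 0.27988136 -0.55813675  0.2214944 ] [[-0.894 -0.448 -0.001]
 [-0.448  0.894  0.002]
 [ 0.     0.002 -1.   ]] 0.0187 1.003274698241742
top [0.44  0.165 0.895] [[-0.028, -0.993, 0.118], [-1.0, 0.027, -0.01], [0.006, -0.118, -0.993]]
scene [0.156 0.791 0.484] [[-0.861, -0.24, 0.448], [-0.508, 0.447, -0.736], [-0.024, -0.862, -0.507]]
salt_shaker top 0.56 [336.6 294.3] [0.4506 0.1296 0.006 ]
salt_shaker scene 0.55 [365.5 270.6] [0.454  0.1308 0.006 ]
   tri [0.4523 0.1303 0.0062]
spice_jar top 0.87 [380.5 279.1] [0.478  0.0419 0.006 ]
spice_jar scene 0.64 [376.3 247.9] [0.4711 0.0422 0.006 ]
   tri [0.4752 0.0403 0.004 ]
egg_timer top 0.88 [351.4 272.5] [0.4927 0.0988 0.006 ]
egg_timer scene 0.96 [356.6 259.5] [0.487  0.1027 0.006 ]
   tri [0.4913 0.0978 0.0021]
tray top 0.91 [353.8 276.3] [0.4853 0.0939 0.    ]
tray scene 0.78 [359.  259.9] [0.4862 0.0933 0.    ]
   tri [0.4856 0.0941 0.0006]
cork_mat top 0.64 [435.3 275.7] [ 0.482  -0.0686  0.    ]
cork_mat scene 0.8 [391.5 228.6] [ 0.4802 -0.0626  0.    ]
   tri [ 0.4825 -0.0695 -0.0038]
coaster top 0.71 [240.3 289.1] [0.4662 0.3196 0.    ]
coaster scene 0.93 [307.6 327.7] [0.4682 0.3208 0.    ]
   tri [ 4.673e-01  3.202e-01 -2.000e-04]
fish_tin top 0.88 [424.  202.6] [ 0.6309 -0.0542  0.    ]
fish_tin scene 0.76 [336.  214.7] [ 0.6265 -0.0662  0.    ]
   tri [ 0.6254 -0.0547  0.0057]
tumbler top 0.66 [239.8 210.1] [0.6254 0.3196 0.    ]
tumbler scene 0.72 [228.2 297.8] [0.637  0.3211 0.    ]
   tri [0.6291 0.3221 0.0026]
garlic top 0.62 [382.4 212.3] [0.6131 0.0313 0.    ]
garlic scene 0.68 [319.4 229.6] [0.6233 0.0188 0.    ]
   tri [0.6127 0.0334 0.0094]
```

View pics/top0.png

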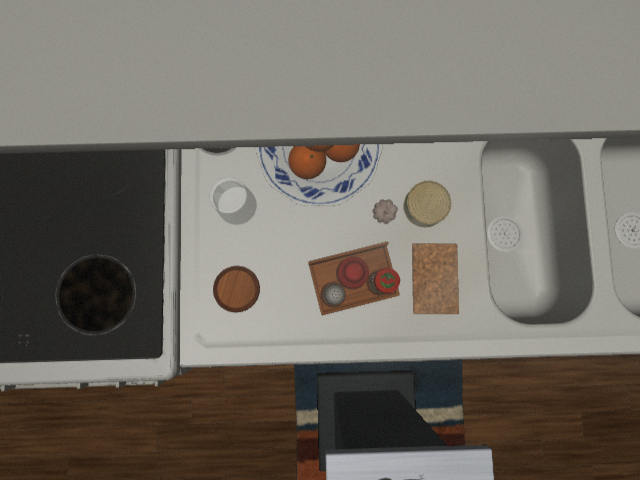

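View pics/scene0.png

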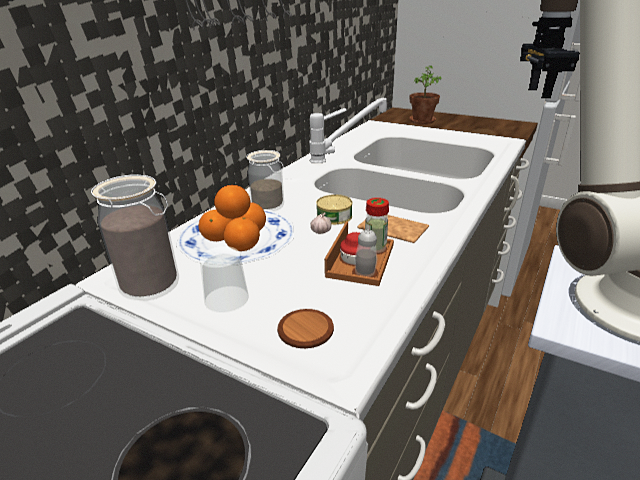

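Top view: tray at about (355,278) is rotated some 15°, with the shaker on its left (333,293), the jar on its right (385,280) and the timer behind (352,272). The mat is to the right (435,278), the coaster to the left (237,289), and the bystanders are well behind. The network's positions agree with this, so next I refine the yaw and centres from the masks.

```bash
python3 - <<'E'
from h import *
P={n:imaging.capture(n) for n in("top","scene")}
p=P["top"]
def reg(p,t):
    q=models.cut_out(p,t)[0];return q["region"].astype(np.uint8)
def wpts(p,m,z):
    c=max(cv2.findContours(m,cv2.RETR_EXTERNAL,cv2.CHAIN_APPROX_NONE)[0],key=cv2.contourArea)[:,0]+0.0
    return np.array([onz(p,u,z)[:2] for u in c],np.float32)
for t,z in(("cork_mat",.008),("tray",.016),("coaster",.008)):
    w=wpts(p,reg(p,t),z);print(t,"rect",[np.round(a,4) for a in cv2.minAreaRect(w*1000)],cv2.boxPoints(cv2.minAreaRect(w*1000)).round(0).tolist(),"circ",cv2.minEnclosingCircle(w))
for t,z in(("salt_shaker",.09),("spice_jar",.11),("egg_timer",.056)):
  for n in P:
    m=reg(P[n],t);w=wpts(P[n],m,z);print(t,n,"n",m.sum(),"circ",cv2.minEnclosingCircle(w))
E
```

```text
cork_mat rect [array([477.7887, -64.8248]), array([ 91.5833, 138.0517]), np.float64(88.3801)] [[407.0, -109.0], [545.0, -113.0], [548.0, -21.0], [410.0, -17.0]] circ ((0.477451890707016, -0.0654677301645279), 0.07924388349056244)
tray rect [array([481.6292,  94.8514]), array([110.5956, 161.4057]), np.float64(12.2681)] [[410.0, 162.0], [445.0, 4.0], [553.0, 28.0], [519.0, 185.0]] circ ((0.48288387060165405, 0.09519552439451218), 0.09598679840564728)
coaster rect [array([467.6804, 326.6813]), array([90.4398, 87.9997]), np.float64(88.417)] [[422.0, 283.0], [510.0, 280.0], [513.0, 371.0], [425.0, 373.0]] circ ((0.4680505692958832, 0.3268479108810425), 0.04686349257826805)
salt_shaker top n 444 circ ((0.45035240054130554, 0.13838046789169312), 0.021522002294659615)
salt_shaker scene n 929 circ ((0.42644089460372925, 0.19136942923069), 0.07658395916223526)
spice_jar top n 636 circ ((0.4701647460460663, 0.05072152614593506), 0.027365222573280334)
spice_jar scene n 960 circ ((0.4360443353652954, 0.1179763674736023), 0.10617675632238388)
egg_timer top n 821 circ ((0.49110114574432373, 0.10003601759672165), 0.030756356194615364)
egg_timer scene n 448 circ ((0.47778579592704773, 0.1380930244922638), 0.05980787053704262)
```

Emit:
apply_moves(
  moves=[
    [[0, 0, -0.02], -5.9],
    [[0, 0, -0.02], -5.9],
    [[0, 0, -0.02], -5.9],
    [[0, 0, -0.02], -5.7],
  ],
  hand=0.087,
)

```text
time_s: 1.88
tcp_pos: [0.2801, -0.5586, 0.3035]
ee_rot: [[-0.638, -0.77, -0.0], [-0.77, 0.638, 0.0], [0.0, 0.0, -1.0]]
wrist_force: [1.1, -0.2, -0.1]
gripper_width: 0.999
gripper_force: 0.0
```

Emit:
apply_moves(
  moves=[
    [[-0.0326, 0.0172, 0], 0],
    [[-0.0326, 0.0172, 0], 0],
    [[-0.0326, 0.0172, 0], 0],
    [[-0.0326, 0.0172, 0], 0],
    [[-0.0326, 0.0172, 0], 0],
  ],
)

```text
time_s: 2.3
tcp_pos: [0.3188, -0.3769, 0.3026]
ee_rot: [[-0.643, -0.766, 0.0], [-0.766, 0.643, -0.0], [-0.0, -0.0, -1.0]]
wrist_force: [1.8, 0.3, 0.5]
gripper_width: 1.0
gripper_force: 0.0
```

Emit:
apply_moves(
  moves=[
    [[-0.0326, 0.0172, 0], 0],
    [[-0.0326, 0.0172, 0], 0],
    [[-0.0326, 0.0172, 0], 0],
    [[-0.0326, 0.0172, 0], 0],
    [[-0.0326, 0.0172, 0], 0],
  ],
)

```text
time_s: 2.72
tcp_pos: [0.3576, -0.1967, 0.3029]
ee_rot: [[-0.643, -0.766, 0.001], [-0.766, 0.643, -0.0], [-0.001, -0.001, -1.0]]
wrist_force: [0.9, -0.0, 1.2]
gripper_width: 1.0
gripper_force: 0.0
```

Emit:
apply_moves(
  moves=[
    [[-0.0326, 0.0172, 0], 0],
    [[-0.0326, 0.0172, 0], 0],
    [[-0.0326, 0.0172, 0], 0],
    [[-0.0326, 0.0172, 0], 0],
    [[-0.0326, 0.0172, 0], 0],
  ],
)

```text
time_s: 3.13
tcp_pos: [0.3964, -0.0164, 0.3031]
ee_rot: [[-0.642, -0.767, 0.001], [-0.767, 0.642, 0.0], [-0.001, -0.001, -1.0]]
wrist_force: [1.6, 1.0, -0.1]
gripper_width: 1.001
gripper_force: 0.0
```

Emit:
apply_moves(
  moves=[
    [[-0.0326, 0.0172, 0], 0],
    [[-0.0326, 0.0172, 0], 0],
    [[-0.0326, 0.0172, 0], 0],
    [[0, 0, 0], 0],
    [[0, 0, 0], 0],
  ],
)

```text
time_s: 3.55
tcp_pos: [0.4199, 0.0915, 0.3023]
ee_rot: [[-0.64, -0.769, -0.001], [-0.769, 0.64, -0.0], [0.001, 0.0, -1.0]]
wrist_force: [-0.3, 1.0, -0.0]
gripper_width: 0.996
gripper_force: 0.0
```

```bash
cat >> h.py <<'E'
def go(X,yaw=None):
    s=r.sense();R=np.array(s["ee_rot"]);c=np.degrees(np.arctan2(R[1,1],R[0,1]));
    print("tcp",np.round(s["tcp_pos"],4),"yaw",round(c,2),"shift(tool axes now)",np.round(R.T@(np.array(X)-s["tcp_pos"]),4), "turn",None if yaw is None else round(-((yaw-c+180)%360-180),1),"j",np.round(s["joints"],1))
E
python3 - <<'E'
from h import *
p=imaging.capture("wrist");cv2.imwrite("pics/w0.png",p["frame"])
print(np.round(p["eye"],3),np.round(p["orientation"],3).tolist())
for t in("salt_shaker","spice_jar","egg_timer","tray","cork_mat","coaster"):
    q=models.place_of(p,t)
    if q:
        uv=np.array(q[0]["at"])*[640,480];print(t,round(q[0]["confidence"],2),uv.round(1),onz(p,uv,0 if t[0] in"tc" else .006).round(4))
go([.42,.09,.3],140)
E
```

```text
[0.37  0.032 0.465] [[-0.768, 0.614, 0.183], [0.64, 0.736, 0.22], [0.001, 0.286, -0.958]]
salt_shaker 0.78 [322.8 235.7] [0.4526 0.1331 0.006 ]
spice_jar 0.94 [269.6 193.1] [0.4691 0.0431 0.006 ]
egg_timer 0.56 [286.2 234.6] [0.49   0.0998 0.006 ]
tray 0.84 [287.2 227.8] [ 0.4842  0.0943 -0.    ]
cork_mat 0.59 [205.2 131.8] [ 0.4807 -0.0674  0.    ]
coaster 0.61 [395.4 334.9] [0.4692 0.3253 0.    ]
tcp [0.4197 0.089  0.3028] yaw 139.93 shift(tool axes now) [-0.0009  0.0005  0.0028] turn -0.1 j [ 33.8  -0.8 -16.7   0.  -74.  -73.9]
```

View pics/w0.png

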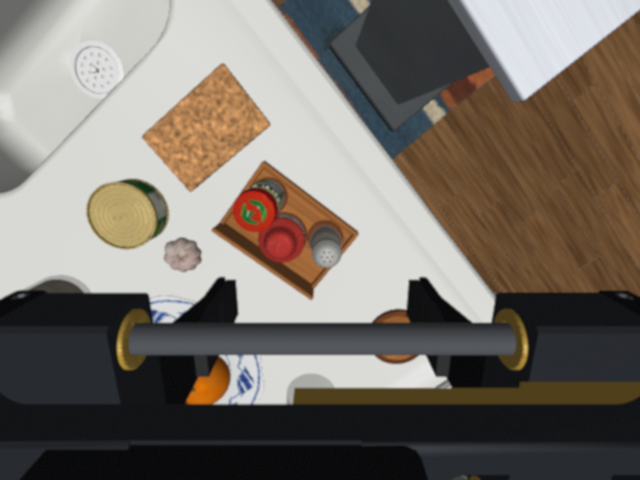

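Wrist view: jar lid centred near (255,211), shaker top (325,254), timer (282,240), mat (206,127), tray (285,230). These agree with the earlier estimates. I cross-check the lids at their known heights.

```bash
python3 - <<'E'
from h import *
from collections import Counter
w=imaging.capture("wrist");t=imaging.capture("top")
f=cv2.cvtColor(w["frame"],cv2.COLOR_BGR2HSV)
print("jar lid wrist",onz(w,(255,211),.112).round(4),"shaker",onz(w,(326,254),.094).round(4))
print("mat corners",[onz(w,u,.008)[:2].round(3).tolist() for u in((223,64),(270,125),(191,190),(142,137))])
print("tray rim corners",[onz(w,u,z)[:2].round(3).tolist() for u,z in(((265,162),.016),((357,233),.016),((312,298),.045),((213,228),.045))])
for p,n in((w,"w"),(t,"t")):
  for o,z in(("coaster",.008),("cork_mat",.008)):
    m=models.cut_out(p,o)[0]["region"].astype(np.uint8);c=max(cv2.findContours(m,0,1)[0],key=cv2.contourArea)[:,0]
    a=np.array([onz(p,u,z)[:2] for u in c],np.float32);print(n,o,cv2.minEnclosingCircle(a),a.mean(0))
for u in((385,281),): print("jar lid top",onz(t,u,.112).round(4))
go([.473,.043,.18],140)
E
```

```text
jar lid wrist [0.4702 0.0419 0.112 ] shaker [0.448 0.13  0.094]
mat corners [[0.407, -0.109], [0.411, -0.022], [0.545, -0.029], [0.544, -0.115]]
tray rim corners [[0.445, 0.008], [0.414, 0.155], [0.512, 0.179], [0.544, 0.026]]
w coaster ((0.45726627111434937, 0.294210284948349), 0.023827413097023964) [0.45308402 0.29113054]
w cork_mat ((0.4775940775871277, -0.06823095679283142), 0.08019117265939713) [ 0.47507384 -0.06796359]
t coaster ((0.4674960672855377, 0.32651838660240173), 0.04574403539299965) [0.46744204 0.3262814 ]
t cork_mat ((0.5350160598754883, -0.09288978576660156), 0.020834658294916153) [ 0.5379603  -0.09657198]
jar lid top [0.47   0.0488 0.112 ]
tcp [0.4198 0.0897 0.3026] yaw 140.01 shift(tool axes now) [ 0.0016 -0.0707  0.1226] turn 0.0 j [ 33.9  -0.7 -16.7   0.  -74.  -73.9]
```

Emit:
apply_moves(
  moves=[
    [[0.001, -0.0231, 0.03], 0],
    [[0.001, -0.0231, 0.03], 0],
    [[0.0009, -0.023, 0.03], 0],
    [[0, 0, 0.03], 0],
    [[0, 0, 0], 0],
  ],
)

```text
time_s: 4.62
tcp_pos: [0.4674, 0.0414, 0.1767]
ee_rot: [[-0.645, -0.764, -0.013], [-0.764, 0.645, -0.003], [0.011, 0.008, -1.0]]
wrist_force: [-0.7, -0.1, -0.4]
gripper_width: 0.999
gripper_force: 0.0
```

```bash
python3 - <<'E'
from h import *
w=imaging.capture("wrist");cv2.imwrite("pics/w1.png",w["frame"])
for t in("salt_shaker","spice_jar","egg_timer","tray"):
    q=models.place_of(w,t)
    if q:
        uv=np.array(q[0]["at"])*[640,480];print(t,round(q[0]["confidence"],2),uv.round(1),onz(w,uv,0 if t[0]=="t" else .006).round(4))
go([.471,.043,.049],140)
print(proj(w,[.471,.043,.112]))
E
```

```text
salt_shaker 0.62 [387.5 280.9] [0.4557 0.135  0.006 ]
spice_jar 0.78 [314.9 226.2] [0.4751 0.0421 0.006 ]
egg_timer 0.96 [337.1 276.7] [0.4925 0.0975 0.006 ]
tray 0.88 [346.4 265.9] [0.4787 0.0966 0.    ]
tcp [0.4722 0.0441 0.1849] yaw 140.1 shift(tool axes now) [0.0022 0.0006 0.1359] turn 0.1 j [ 25.    9.1 -23.4   0.  -57.2 -65. ]
[318.51856669 259.94218592]
```

View pics/w1.png

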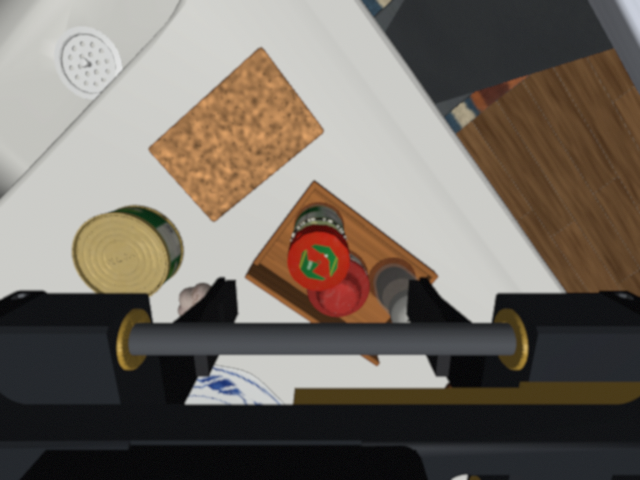

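The jar lid sits at (319,258) and (318,260) was predicted, so the jar is located to about 2 mm. I descend and grip it.

Emit:
apply_moves(
  moves=[
    [[0, 0, 0.03], 0],
    [[0, 0, 0.03], 0],
    [[0, 0, 0.03], 0],
    [[0, 0, 0.03], 0],
    [[0, 0, 0.015], 0],
  ],
)

```text
time_s: 5.28
tcp_pos: [0.4705, 0.0437, 0.0466]
ee_rot: [[-0.642, -0.767, -0.0], [-0.767, 0.642, 0.0], [0.0, 0.0, -1.0]]
wrist_force: [-0.6, 0.3, -0.1]
gripper_width: 0.998
gripper_force: 0.0
```

Emit:
apply_moves(
  moves=[
    [[0, 0, 0], 0],
    [[0, 0, 0], 0],
    [[0, 0, 0], 0],
  ],
)

```text
time_s: 5.53
tcp_pos: [0.4728, 0.0442, 0.0496]
ee_rot: [[-0.641, -0.767, 0.004], [-0.767, 0.641, 0.001], [-0.004, -0.002, -1.0]]
wrist_force: [0.2, 0.1, 0.2]
gripper_width: 0.998
gripper_force: 0.0
```

Emit:
apply_moves(
  moves=[
    [[0, 0, 0], 0],
    [[0, 0, 0], 0],
    [[0, 0, 0], 0],
    [[0, 0, 0], 0],
    [[0, 0, 0], 0],
  ],
  hand=0.03,
)

```text
time_s: 5.95
tcp_pos: [0.4712, 0.0433, 0.048]
ee_rot: [[-0.642, -0.766, 0.001], [-0.766, 0.642, 0.0], [-0.001, -0.0, -1.0]]
wrist_force: [-0.5, 0.3, -0.6]
gripper_width: 0.707
gripper_force: 0.0
```

Emit:
apply_moves(
  moves=[
    [[0, 0, 0], 0],
    [[0, 0, 0], 0],
    [[0, 0, 0], 0],
  ],
)

```text
time_s: 6.2
tcp_pos: [0.4711, 0.0432, 0.0475]
ee_rot: [[-0.642, -0.766, 0.0], [-0.766, 0.642, -0.0], [-0.0, -0.0, -1.0]]
wrist_force: [0.1, -1.6, 0.3]
gripper_width: 0.504
gripper_force: 30.0
```

Emit:
apply_moves(
  moves=[
    [[0, 0, -0.01], 0],
    [[0, 0, -0.02], 0],
    [[0, 0, -0.025], 0],
    [[0, 0, -0.025], 0],
    [[0.0058, -0.01, 0], 0],
  ],
)

```text
time_s: 6.62
tcp_pos: [0.4777, 0.0339, 0.1321]
ee_rot: [[-0.64, -0.768, 0.009], [-0.768, 0.64, 0.003], [-0.008, -0.005, -1.0]]
wrist_force: [0.5, 0.7, -1.3]
gripper_width: 0.506
gripper_force: 30.0
```

Emit:
apply_moves(
  moves=[
    [[0.011, -0.022, 0], 0],
    [[0.011, -0.022, 0], 0],
    [[0.011, -0.022, 0], 0],
    [[0.01, -0.022, 0], 0],
    [[0.005, -0.011, 0], 0],
  ],
)

```text
time_s: 7.03
tcp_pos: [0.5205, -0.0699, 0.1271]
ee_rot: [[-0.644, -0.765, -0.001], [-0.765, 0.644, -0.0], [0.001, 0.0, -1.0]]
wrist_force: [0.6, -0.3, -0.7]
gripper_width: 0.503
gripper_force: 30.0
```

Emit:
apply_moves(
  moves=[
    [[0, 0, 0.01], 0],
    [[0, 0, 0.02], 0],
    [[0, 0, 0.02], 0],
    [[0, 0, 0], 0],
    [[0, 0, 0], 0],
  ],
)

```text
time_s: 7.45
tcp_pos: [0.5186, -0.0676, 0.0763]
ee_rot: [[-0.642, -0.767, -0.004], [-0.767, 0.642, -0.001], [0.003, 0.003, -1.0]]
wrist_force: [0.4, 0.6, -0.6]
gripper_width: 0.503
gripper_force: 30.0
```

```bash
python3 - <<'E'
from h import *
go([.52,-.068,.051],140); print(r.sense()["gripper_width"])
E
```

```text
tcp [ 0.5186 -0.0676  0.0763] yaw 140.07 shift(tool axes now) [-0.0007 -0.0014  0.0253] turn 0.1 j [ 10.4  21.4 -24.6  -0.  -44.2 -50.3]
0.5032177045056206
```

Emit:
apply_moves(
  moves=[
    [[0, 0, 0.01], 0],
    [[0, 0, 0.008], 0],
    [[0, 0, 0.004], 0],
    [[0, 0, 0.003], 0],
    [[0, 0, 0.001], 0],
  ],
)

```text
time_s: 7.87
tcp_pos: [0.5198, -0.068, 0.0512]
ee_rot: [[-0.642, -0.766, -0.001], [-0.766, 0.642, -0.0], [0.0, 0.0, -1.0]]
wrist_force: [-0.7, 0.1, -0.5]
gripper_width: 0.504
gripper_force: 30.0
```

Emit:
apply_moves(
  moves=[
    [[0, 0, 0], 0],
    [[0, 0, 0], 0],
    [[0, 0, 0], 0],
  ],
)

```text
time_s: 8.12
tcp_pos: [0.5203, -0.068, 0.0519]
ee_rot: [[-0.642, -0.766, 0.001], [-0.766, 0.642, 0.0], [-0.001, -0.001, -1.0]]
wrist_force: [0.2, 0.2, -0.9]
gripper_width: 0.502
gripper_force: 30.0
```

Emit:
apply_moves(
  moves=[
    [[0, 0, 0.001], 0],
    [[0, 0, 0.001], 0],
    [[0, 0, 0], 0],
    [[0, 0, 0], 0],
  ],
)

```text
time_s: 8.45
tcp_pos: [0.52, -0.068, 0.0496]
ee_rot: [[-0.642, -0.766, 0.0], [-0.766, 0.642, -0.0], [-0.0, -0.0, -1.0]]
wrist_force: [-0.9, 0.0, -0.8]
gripper_width: 0.503
gripper_force: 30.0
```

Emit:
apply_moves(
  moves=[
    [[0, 0, 0], 0],
    [[0, 0, 0], 0],
    [[0, 0, 0], 0],
    [[0, 0, 0], 0],
    [[0, 0, 0], 0],
  ],
  hand=0.08,
)

```text
time_s: 8.87
tcp_pos: [0.5201, -0.068, 0.0496]
ee_rot: [[-0.642, -0.766, 0.0], [-0.766, 0.642, 0.0], [-0.0, -0.0, -1.0]]
wrist_force: [0.1, -0.1, 0.2]
gripper_width: 0.801
gripper_force: 0.0
```

Emit:
apply_moves(
  moves=[
    [[0, 0, 0], 0],
    [[0, 0, -0.01], 0],
    [[0, 0, -0.025], 0],
    [[0, 0, -0.03], 0],
    [[0, 0, -0.03], 0],
  ],
)

```text
time_s: 9.28
tcp_pos: [0.5196, -0.0681, 0.146]
ee_rot: [[-0.642, -0.766, -0.001], [-0.766, 0.642, -0.0], [0.001, 0.001, -1.0]]
wrist_force: [0.6, -0.0, -0.1]
gripper_width: 0.915
gripper_force: 0.0
```

Emit:
apply_moves(
  moves=[
    [[0, 0, -0.025], 0],
    [[0, 0, 0], 0],
    [[0, 0, 0], 0],
  ],
)

```text
time_s: 9.53
tcp_pos: [0.5209, -0.0678, 0.172]
ee_rot: [[-0.642, -0.766, 0.005], [-0.766, 0.642, 0.001], [-0.004, -0.003, -1.0]]
wrist_force: [-0.5, 0.1, -0.8]
gripper_width: 0.92
gripper_force: 0.0
```

```bash
python3 - <<'E'
from h import *
w=imaging.capture("wrist");cv2.imwrite("pics/w2.png",w["frame"])
for t in("salt_shaker","spice_jar","egg_timer","tray","cork_mat"):
    q=models.place_of(w,t)
    if q:
        uv=np.array(q[0]["at"])*[640,480];print(t,round(q[0]["confidence"],2),uv.round(1),onz(w,uv,0 if t[0]=="t" else .006).round(4))
go([.452,.133,.18],65)
E
```

```text
salt_shaker 0.67 [450.3 309.7] [0.4806 0.0928 0.006 ]
spice_jar 0.7 [322.9 223. ] [ 0.5228 -0.0646  0.006 ]
egg_timer 0.8 [444.6 321. ] [0.4926 0.1    0.006 ]
tray 0.84 [447.5 310.1] [0.4833 0.0952 0.    ]
cork_mat 0.97 [357.5 188.4] [ 0.4762 -0.0694  0.006 ]
tcp [ 0.5193 -0.0681  0.1684] yaw 140.02 shift(tool axes now) [-0.1108  0.1808 -0.0115] turn 75.0 j [ 10.3  15.1 -18.2  -0.  -56.9 -50.3]
```

View pics/w2.png

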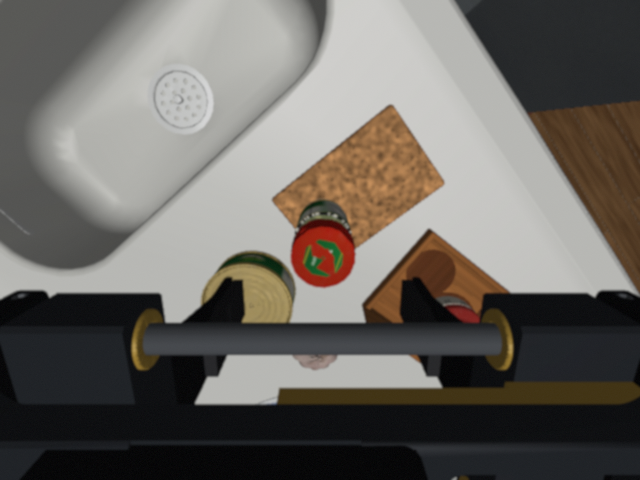

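The wrist view shows the jar upright on the mat's far half (lid at (323,255)) and its empty seat inlay at (434,272). Now the shaker.

Emit:
apply_moves(
  moves=[
    [[-0.01, 0.016, -0.003], 0],
    [[-0.016, 0.026, -0.003], 0],
    [[-0.016, 0.026, -0.003], 0],
    [[-0.016, 0.026, -0.003], 0],
    [[-0.016, 0.026, 0], 0],
  ],
)

```text
time_s: 10.25
tcp_pos: [0.4751, 0.0669, 0.1815]
ee_rot: [[-0.643, -0.766, -0.0], [-0.766, 0.643, -0.0], [0.0, -0.0, -1.0]]
wrist_force: [1.3, -0.5, 0.1]
gripper_width: 0.917
gripper_force: 0.0
```

Emit:
apply_moves(
  moves=[
    [[-0.016, 0.026, 0], 0],
    [[-0.014, 0.023, 0], 0],
    [[-0.0068, 0.0118, 0], 0],
    [[0, 0, 0], 6.8],
    [[0, 0, 0], 6.8],
  ],
)

```text
time_s: 10.67
tcp_pos: [0.452, 0.134, 0.1809]
ee_rot: [[-0.807, -0.591, -0.001], [-0.591, 0.807, -0.001], [0.002, 0.0, -1.0]]
wrist_force: [0.3, -0.6, -0.3]
gripper_width: 0.917
gripper_force: 0.0
```

Emit:
apply_moves(
  moves=[
    [[0, 0, 0], 6.8],
    [[0, 0, 0], 6.8],
    [[0, 0, 0], 6.8],
    [[0, 0, 0], 6.8],
    [[0, 0, 0], 6.8],
  ],
)

```text
time_s: 11.08
tcp_pos: [0.4523, 0.1329, 0.1808]
ee_rot: [[-0.999, -0.037, -0.001], [-0.037, 0.999, -0.001], [0.001, -0.001, -1.0]]
wrist_force: [-0.6, -1.0, -0.3]
gripper_width: 0.919
gripper_force: 0.0
```

Emit:
apply_moves(
  moves=[
    [[0, 0, 0], 6.8],
    [[0, 0, 0], 6.8],
    [[0, 0, 0], 6.8],
    [[0, 0, 0], 7],
    [[0, 0, 0], 0],
  ],
)

```text
time_s: 11.5
tcp_pos: [0.4524, 0.1329, 0.1809]
ee_rot: [[-0.906, 0.424, -0.001], [0.424, 0.906, -0.001], [0.001, -0.001, -1.0]]
wrist_force: [0.3, 0.7, 0.1]
gripper_width: 0.915
gripper_force: 0.0
```

```bash
python3 - <<'E'
from h import *
w=imaging.capture("wrist");cv2.imwrite("pics/w3.png",w["frame"])
for t in("salt_shaker","spice_jar","egg_timer","tray","cork_mat","coaster"):
    q=models.place_of(w,t)
    if q:
        uv=np.array(q[0]["at"])*[640,480];print(t,round(q[0]["confidence"],2),uv.round(1),onz(w,uv,0 if t[0]=="t" else .006).round(4))
go([.4525,.133,.041],65);print(proj(w,[.4525,.133,.094]))
E
```

```text
salt_shaker 0.87 [320.  218.9] [0.4518 0.1316 0.006 ]
egg_timer 0.7 [306.9 266. ] [0.4913 0.098  0.006 ]
tray 0.95 [301.9 258.1] [0.4831 0.0959 0.    ]
cork_mat 0.65 [165.5 311.5] [ 0.4738 -0.0628  0.006 ]
coaster 0.73 [511.6 147.3] [0.4659 0.3233 0.006 ]
tcp [0.4525 0.133  0.1815] yaw 65.09 shift(tool axes now) [ 0.     -0.      0.1405] turn 0.1 j [  36.2    9.2  -23.9    0.   -56.9 -151.1]
[321.31538316 245.58445686]
```

View pics/w3.png

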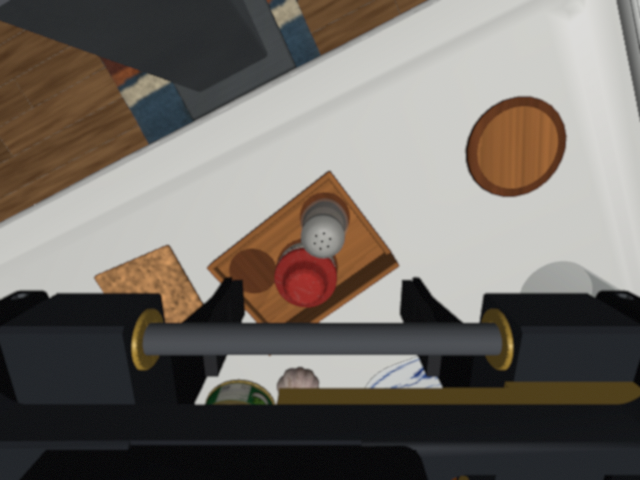

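```bash
python3 - <<'E'
from h import *
w=imaging.capture("wrist")
for z in(.08,.09,.096):print(onz(w,(323,237.5),z).round(4))
print("jar seat",onz(w,(252,271),.006).round(4),"tray corners",[onz(w,u,z)[:2].round(4).tolist() for u,z in(((331,171),.016),((208,267),.016),((398,266),.045))])
print("coaster",onz(w,(516,146.5),.008).round(4))
m=models.cut_out(w,"coaster")[0]["region"].astype(np.uint8);c=max(cv2.findContours(m,0,1)[0],key=cv2.contourArea)[:,0]
print(cv2.minEnclosingCircle(np.array([onz(w,u,.008)[:2] for u in c],np.float32)))
E
```

```text
[0.4515 0.1353 0.08  ]
[0.4488 0.1365 0.09  ]
[0.4472 0.1372 0.096 ]
jar seat [0.4729 0.0441 0.006 ] tray corners [[0.4133, 0.1614], [0.4477, 0.0096], [0.5145, 0.1819]]
coaster [0.4664 0.3269 0.008 ]
((0.4675101637840271, 0.32426565885543823), 0.04718400910496712)
```

Emit:
apply_moves(
  moves=[
    [[0.001, 0.0005, 0.03], 0],
    [[0.001, 0.0005, 0.03], 0],
    [[0, 0, 0.03], 0],
    [[0, 0, 0.03], 0],
    [[0, 0, 0.015], 0],
  ],
  hand=0.075,
)

```text
time_s: 12.37
tcp_pos: [0.4495, 0.1337, 0.0436]
ee_rot: [[-0.906, 0.422, -0.004], [0.422, 0.906, -0.002], [0.003, -0.004, -1.0]]
wrist_force: [0.6, 0.4, -0.5]
gripper_width: 0.865
gripper_force: 0.0
```

Emit:
apply_moves(
  moves=[
    [[0, 0, 0.007], 0],
    [[0, 0, 0], 0],
    [[0, 0, 0], 0],
    [[0, 0, 0], 0],
  ],
)

```text
time_s: 12.7
tcp_pos: [0.4522, 0.1355, 0.0408]
ee_rot: [[-0.907, 0.422, 0.002], [0.422, 0.907, 0.001], [-0.002, 0.002, -1.0]]
wrist_force: [-0.1, 0.9, 0.7]
gripper_width: 0.861
gripper_force: 0.0
```

Emit:
apply_moves(
  moves=[
    [[0, 0, 0], 0],
    [[0, 0, 0], 0],
    [[0, 0, 0], 0],
    [[0, 0, 0], 0],
    [[0, 0, 0], 0],
  ],
  hand=0.03,
)

```text
time_s: 13.12
tcp_pos: [0.4513, 0.1349, 0.0399]
ee_rot: [[-0.907, 0.422, 0.001], [0.422, 0.907, 0.0], [-0.0, 0.001, -1.0]]
wrist_force: [-1.5, 0.2, 0.4]
gripper_width: 0.571
gripper_force: 0.0
```

Emit:
apply_moves(
  moves=[
    [[0, 0, 0], 0],
    [[0, 0, 0], 0],
    [[0, 0, 0], 0],
  ],
)

```text
time_s: 13.37
tcp_pos: [0.4512, 0.1348, 0.0395]
ee_rot: [[-0.907, 0.422, -0.0], [0.422, 0.907, -0.0], [0.0, -0.0, -1.0]]
wrist_force: [0.1, -0.9, 0.4]
gripper_width: 0.445
gripper_force: 29.7
```

```bash
python3 - <<'E'
from h import *
go([.437,-.066,.041],65)
E
```

```text
tcp [0.4512 0.1348 0.0395] yaw 65.04 shift(tool axes now) [-0.0719 -0.188  -0.0014] turn 0.0 j [  36.5   20.5  -34.     0.   -35.5 -151.4]
```

The opening of 38.7 mm is less than the 44 mm body, so I lift a little and look before carrying.

Emit:
apply_moves(
  moves=[
    [[0, 0, -0.005], 0],
    [[0, 0, -0.01], 0],
    [[0, 0, -0.01], 0],
    [[0, 0, 0], 0],
    [[0, 0, 0], 0],
  ],
)

```text
time_s: 13.78
tcp_pos: [0.4513, 0.135, 0.0649]
ee_rot: [[-0.906, 0.422, 0.001], [0.422, 0.906, 0.001], [-0.0, 0.001, -1.0]]
wrist_force: [-0.8, 0.2, -2.2]
gripper_width: 0.444
gripper_force: 29.5
```

```bash
python3 - <<'E'
from h import *
p=imaging.capture("scene");f=p["frame"][170:320,290:450];w=imaging.capture("wrist")
a=cv2.resize(f,(480,450));b=cv2.resize(w["frame"][120:340,220:420],(320,352))
o=np.zeros((450,800,3),np.uint8);o[:,:480]=a;o[:352,480:]=b;cv2.imwrite("pics/s1.png",o);go([.437,-.066,.041],65);print(r.sense()["gripper_width"])
E
```

```text
tcp [0.4508 0.1346 0.0641] yaw 65.02 shift(tool axes now) [-0.0723 -0.1876  0.0232] turn 0.0 j [  36.5   18.2  -32.6   -0.   -39.3 -151.4]
0.44210096140036353
```

View pics/s1.png

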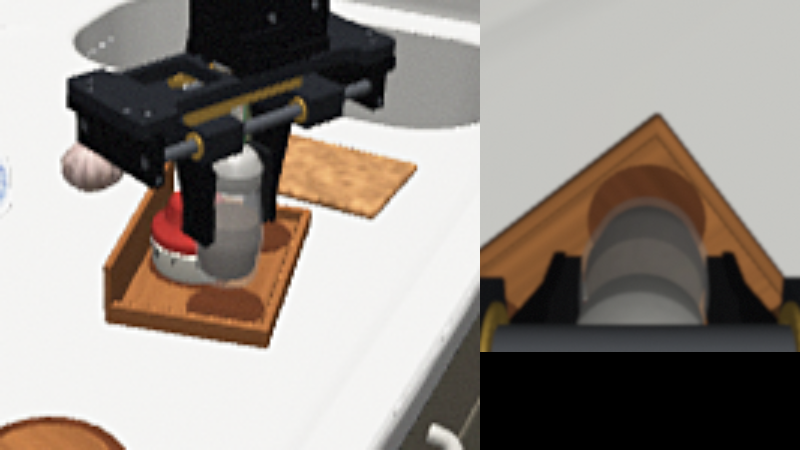

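The shaker hangs upright between the fingers above its seat inlay (crop (228,300)), so the grasp is good. I carry it to the near half of the mat.

Emit:
apply_moves(
  moves=[
    [[0, 0, -0.015], 0],
    [[0, 0, -0.02], 0],
    [[0, 0, -0.015], 0],
    [[-0.0046, -0.0119, 0], 0],
    [[-0.0085, -0.023, 0], 0],
  ],
)

```text
time_s: 14.3
tcp_pos: [0.4491, 0.0986, 0.1147]
ee_rot: [[-0.908, 0.42, 0.002], [0.42, 0.908, 0.001], [-0.001, 0.002, -1.0]]
wrist_force: [0.4, -1.6, -1.5]
gripper_width: 0.446
gripper_force: 29.5
```

Emit:
apply_moves(
  moves=[
    [[-0.0085, -0.023, 0], 0],
    [[-0.0085, -0.023, 0], 0],
    [[-0.0085, -0.023, 0], 0],
    [[-0.0085, -0.023, 0], 0],
    [[-0.0085, -0.023, 0], 0],
  ],
)

```text
time_s: 14.72
tcp_pos: [0.4367, -0.0264, 0.1132]
ee_rot: [[-0.906, 0.422, -0.003], [0.422, 0.906, -0.0], [0.002, -0.002, -1.0]]
wrist_force: [0.7, 0.3, -0.9]
gripper_width: 0.444
gripper_force: 29.5
```

Emit:
apply_moves(
  moves=[
    [[-0.0085, -0.023, 0], 0],
    [[-0.0055, -0.016, 0], 0],
    [[0, 0, 0.01], 0],
    [[0, 0, 0.02], 0],
    [[0, 0, 0.02], 0],
  ],
)

```text
time_s: 15.13
tcp_pos: [0.4337, -0.0668, 0.0634]
ee_rot: [[-0.906, 0.424, 0.0], [0.424, 0.906, 0.0], [0.0, 0.0, -1.0]]
wrist_force: [-0.7, -0.2, -1.8]
gripper_width: 0.443
gripper_force: 29.5
```

Emit:
apply_moves(
  moves=[
    [[0, 0, 0.01], 0],
    [[0, 0, 0], 0],
    [[0, 0, 0], 0],
    [[0, 0, 0], 0],
  ],
)

```text
time_s: 15.47
tcp_pos: [0.4346, -0.066, 0.0546]
ee_rot: [[-0.907, 0.422, -0.0], [0.422, 0.907, -0.0], [-0.0, -0.0, -1.0]]
wrist_force: [0.2, 0.3, -1.2]
gripper_width: 0.448
gripper_force: 29.5
```

```bash
python3 - <<'E'
from h import *
go([.434,-.066,.0415],65);print(r.sense()["gripper_width"])
E
```

```text
tcp [ 0.4346 -0.066   0.0546] yaw 65.03 shift(tool axes now) [ 0.0005 -0.0002  0.0131] turn 0.0 j [  12.7   16.6  -37.4    0.   -36.1 -127.7]
0.4476822029452183
```

Emit:
apply_moves(
  moves=[
    [[0, 0, 0.006], 0],
    [[0, 0, 0.004], 0],
    [[0, 0, 0.002], 0],
    [[0, 0, 0.001], 0],
    [[0, 0, 0], 0],
  ],
)

```text
time_s: 15.88
tcp_pos: [0.4347, -0.0658, 0.0416]
ee_rot: [[-0.907, 0.422, 0.0], [0.422, 0.907, -0.0], [-0.0, -0.0, -1.0]]
wrist_force: [-0.1, 0.1, -0.3]
gripper_width: 0.445
gripper_force: 29.5
```

Emit:
apply_moves(
  moves=[
    [[0, 0, 0], 0],
    [[0, 0, 0], 0],
    [[0, 0, 0], 0],
  ],
)

```text
time_s: 16.13
tcp_pos: [0.4346, -0.0658, 0.0416]
ee_rot: [[-0.907, 0.422, 0.0], [0.422, 0.907, 0.0], [-0.0, 0.0, -1.0]]
wrist_force: [0.5, 0.4, -1.3]
gripper_width: 0.445
gripper_force: 29.6
```

Emit:
apply_moves(
  moves=[
    [[0, 0, 0], 0],
    [[0, 0, 0], 0],
    [[0, 0, 0], 0],
    [[0, 0, 0], 0],
    [[0, 0, 0], 0],
  ],
  hand=0.075,
)

```text
time_s: 16.55
tcp_pos: [0.4347, -0.0658, 0.0416]
ee_rot: [[-0.907, 0.422, 0.0], [0.422, 0.907, 0.0], [-0.0, 0.0, -1.0]]
wrist_force: [-1.0, 0.8, 0.7]
gripper_width: 0.736
gripper_force: 0.0
```

Emit:
apply_moves(
  moves=[
    [[0, 0, 0], 0],
    [[0, 0, -0.01], 0],
    [[0, 0, -0.02], 0],
    [[0, 0, -0.03], 0],
    [[0, 0, -0.03], 0],
  ],
)

```text
time_s: 16.97
tcp_pos: [0.4338, -0.066, 0.1321]
ee_rot: [[-0.907, 0.422, -0.002], [0.422, 0.907, -0.001], [0.002, -0.002, -1.0]]
wrist_force: [0.7, 0.0, -0.6]
gripper_width: 0.859
gripper_force: 0.0
```

Emit:
apply_moves(
  moves=[
    [[0, 0, -0.03], 0],
    [[0, 0, -0.015], 0],
    [[0, 0, 0], 0],
    [[0, 0, 0], 0],
  ],
)

```text
time_s: 17.3
tcp_pos: [0.4347, -0.0657, 0.1771]
ee_rot: [[-0.906, 0.422, 0.002], [0.422, 0.906, 0.001], [-0.001, 0.002, -1.0]]
wrist_force: [-0.1, -0.1, -0.5]
gripper_width: 0.859
gripper_force: 0.0
```

```bash
python3 - <<'E'
from h import *
P=[imaging.capture(n) for n in("top","scene")]
for t,z in(("salt_shaker",.008),("spice_jar",.008),("egg_timer",.006)):
    for p in P:
        q=models.place_of(p,t)
        if q:print(t,round(q[0]["confidence"],2),onz(p,np.array(q[0]["at"])*[640,480],z).round(4))
f=P[1]["frame"][150:300,290:450];cv2.imwrite("pics/s2.png",cv2.resize(f,(480,450)))
go([.4915,.0985,.18],102.5)
E
```

```text
salt_shaker 0.59 [ 0.4439 -0.081   0.008 ]
spice_jar 0.72 [ 0.5296 -0.0711  0.008 ]
spice_jar 0.83 [ 0.5217 -0.0742  0.008 ]
egg_timer 0.56 [0.495 0.099 0.006]
egg_timer 0.76 [0.4838 0.0962 0.006 ]
tcp [ 0.4342 -0.0659  0.1758] yaw 65.03 shift(tool axes now) [ 0.0175  0.1732 -0.0043] turn -37.5 j [  12.7    6.4  -28.3   -0.   -55.5 -127.7]
```

View pics/s2.png

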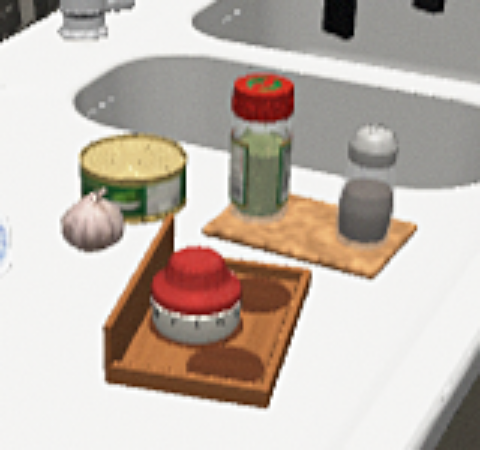

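Both stand upright on the mat, and the timer is still in its seat with a stepped red knob on top. I move over it and look.

Emit:
apply_moves(
  moves=[
    [[0.0015, 0.014, -0.004], 0],
    [[0.0025, 0.025, 0], 0],
    [[0.0025, 0.025, 0], 0],
    [[0.0025, 0.025, 0], 0],
    [[0.0025, 0.025, 0], 0],
  ],
  hand=0.087,
)

```text
time_s: 18.12
tcp_pos: [0.4724, 0.0434, 0.1803]
ee_rot: [[-0.906, 0.422, -0.0], [0.422, 0.906, -0.0], [0.0, -0.0, -1.0]]
wrist_force: [0.3, -0.4, 0.7]
gripper_width: 0.992
gripper_force: 0.0
```

Emit:
apply_moves(
  moves=[
    [[0.0025, 0.025, 0], 0],
    [[0.002, 0.021, 0], 0],
    [[0.0015, 0.0132, 0], 0],
    [[0, 0, 0], -6.25],
    [[0, 0, 0], -6.25],
  ],
)

```text
time_s: 18.53
tcp_pos: [0.4918, 0.0993, 0.18]
ee_rot: [[-0.978, 0.21, -0.001], [0.21, 0.978, -0.001], [0.001, -0.001, -1.0]]
wrist_force: [0.2, -0.5, 0.1]
gripper_width: 0.997
gripper_force: 0.0
```

Emit:
apply_moves(
  moves=[
    [[0, 0, 0], -6.25],
    [[0, 0, 0], -6.25],
    [[0, 0, 0], -6.25],
    [[0, 0, 0], -6.25],
    [[0, 0, 0], 0],
  ],
)

```text
time_s: 18.95
tcp_pos: [0.4916, 0.0983, 0.1802]
ee_rot: [[-0.976, -0.218, -0.001], [-0.218, 0.976, -0.0], [0.001, -0.0, -1.0]]
wrist_force: [0.1, 0.4, -0.2]
gripper_width: 0.998
gripper_force: 0.0
```

```bash
python3 - <<'E'
from h import *
w=imaging.capture("wrist");cv2.imwrite("pics/w4.png",w["frame"][60:400,100:560])
for t in("egg_timer","tray","coaster"):
    q=models.place_of(w,t)
    if q:
        uv=np.array(q[0]["at"])*[640,480];print(t,round(q[0]["confidence"],2),uv.round(1),onz(w,uv,0 if t[0]=="t" else .006).round(4))
go([.4915,.0985,.035],102.5);print(proj(w,[.4915,.0985,.058])-[100,60])
E
```

```text
egg_timer 0.67 [320.1 219.2] [0.4926 0.0972 0.006 ]
coaster 0.98 [544.5 246.2] [0.4704 0.3255 0.006 ]
tcp [0.4917 0.0985 0.1804] yaw 102.4 shift(tool axes now) [1.000e-04 1.000e-04 1.454e-01] turn -0.1 j [  29.9   12.2  -20.2   -0.   -57.6 -107.5]
[221.5573184  172.33251718]
```

View pics/w4.png

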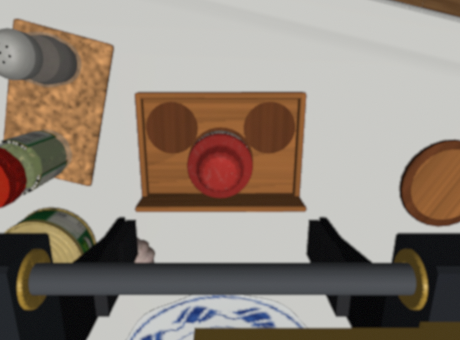

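Emit:
apply_moves(
  moves=[
    [[0, 0, 0.03], 0],
    [[0, 0, 0.03], 0],
    [[0, 0, 0.03], 0],
    [[0, 0, 0.03], 0],
    [[0, 0, 0.02], 0],
  ],
)

```text
time_s: 19.57
tcp_pos: [0.4905, 0.0979, 0.0381]
ee_rot: [[-0.977, -0.215, -0.003], [-0.215, 0.977, -0.001], [0.003, -0.001, -1.0]]
wrist_force: [0.2, -0.3, -0.2]
gripper_width: 1.0
gripper_force: 0.0
```

Emit:
apply_moves(
  moves=[
    [[0, 0, 0.007], 0],
    [[0, 0, 0], 0],
    [[0, 0, 0], 0],
    [[0, 0, 0], 0],
  ],
)

```text
time_s: 19.9
tcp_pos: [0.493, 0.0992, 0.035]
ee_rot: [[-0.976, -0.217, 0.003], [-0.217, 0.976, 0.001], [-0.003, 0.001, -1.0]]
wrist_force: [0.4, 0.6, 0.5]
gripper_width: 0.997
gripper_force: 0.0
```

Emit:
apply_moves(
  moves=[
    [[0, 0, 0], 0],
    [[0, 0, 0], 0],
    [[0, 0, 0], 0],
    [[0, 0, 0], 0],
    [[0, 0, 0], 0],
  ],
  hand=0.02,
)

```text
time_s: 20.32
tcp_pos: [0.4919, 0.0986, 0.0339]
ee_rot: [[-0.976, -0.217, 0.001], [-0.217, 0.976, 0.0], [-0.001, 0.0, -1.0]]
wrist_force: [0.4, -2.0, 1.5]
gripper_width: 0.708
gripper_force: 0.4
```

Emit:
apply_moves(
  moves=[
    [[0, 0, 0], 0],
    [[0, 0, 0], 0],
    [[0, 0, 0], 0],
    [[0, 0, 0], 0],
    [[0, 0, 0], 0],
  ],
)

```text
time_s: 20.73
tcp_pos: [0.4919, 0.0986, 0.0339]
ee_rot: [[-0.976, -0.217, 0.0], [-0.217, 0.976, -0.0], [-0.0, -0.0, -1.0]]
wrist_force: [-1.3, -0.0, 5.2]
gripper_width: 0.692
gripper_force: 30.0
```

```bash
python3 - <<'E'
from h import *
go([.4675,.3255,.13],102.5)
P=[imaging.capture(n) for n in("top","scene","wrist")]
for p in P:
    q=models.cut_out(p,"coaster")
    if q:
        c=max(cv2.findContours(q[0]["region"].astype(np.uint8),0,1)[0],key=cv2.contourArea)[:,0]
        a=np.array([onz(p,u,.008)[:2] for u in c],np.float32);print(cv2.minEnclosingCircle(a),((a.max(0)+a.min(0))/2).round(4))
E
```

```text
tcp [0.4919 0.0986 0.0339] yaw 102.54 shift(tool axes now) [-0.0254  0.2268 -0.0961] turn 0.0 j [  29.9   23.4  -30.1    0.   -36.6 -107.4]
((0.4675784409046173, 0.3266673982143402), 0.04602719843387604) [0.473  0.3276]
((0.46795377135276794, 0.33046281337738037), 0.04823659732937813) [0.4662 0.3307]
((0.45576295256614685, 0.28110432624816895), 0.008312215097248554) [0.4556 0.2796]
```

Emit:
apply_moves(
  moves=[
    [[0, 0, -0.01], 0],
    [[0, 0, -0.02], 0],
    [[0, 0, -0.025], 0],
    [[0, 0, -0.025], 0],
    [[-0.0012, 0.0114, 0], 0],
  ],
)

```text
time_s: 21.45
tcp_pos: [0.4931, 0.1104, 0.1176]
ee_rot: [[-0.976, -0.216, 0.008], [-0.216, 0.976, 0.003], [-0.008, 0.002, -1.0]]
wrist_force: [0.5, 0.4, -1.0]
gripper_width: 0.692
gripper_force: 30.0
```

Emit:
apply_moves(
  moves=[
    [[-0.0026, 0.0228, 0], 0],
    [[-0.0026, 0.0228, 0], 0],
    [[-0.0026, 0.0228, 0], 0],
    [[-0.0026, 0.0228, 0], 0],
    [[-0.0026, 0.0228, 0], 0],
  ],
)

```text
time_s: 21.87
tcp_pos: [0.4776, 0.2251, 0.1125]
ee_rot: [[-0.976, -0.217, -0.001], [-0.217, 0.976, -0.0], [0.001, -0.0, -1.0]]
wrist_force: [0.1, -1.4, 0.2]
gripper_width: 0.696
gripper_force: 30.0
```

Emit:
apply_moves(
  moves=[
    [[-0.0026, 0.0228, 0], 0],
    [[-0.0026, 0.0228, 0], 0],
    [[-0.0026, 0.0228, 0], 0],
    [[-0.0026, 0.0228, 0], 0],
    [[-0.0012, 0.0114, 0], 0],
  ],
)

```text
time_s: 22.28
tcp_pos: [0.4669, 0.3291, 0.1124]
ee_rot: [[-0.976, -0.218, -0.001], [-0.218, 0.976, 0.0], [0.0, 0.0, -1.0]]
wrist_force: [0.2, 0.2, -1.1]
gripper_width: 0.691
gripper_force: 30.0
```

Emit:
apply_moves(
  moves=[
    [[0, 0, 0.015], 0],
    [[0, 0, 0.02], 0],
    [[0, 0, 0.015], 0],
    [[0, 0, 0], 0],
    [[0, 0, 0], 0],
  ],
)

```text
time_s: 22.7
tcp_pos: [0.467, 0.326, 0.0624]
ee_rot: [[-0.976, -0.217, -0.002], [-0.217, 0.976, -0.002], [0.002, -0.002, -1.0]]
wrist_force: [0.7, 0.2, -0.7]
gripper_width: 0.691
gripper_force: 30.0
```

```bash
python3 - <<'E'
from h import *
go([.4675,.3265,.0365],102.5)
w=imaging.capture("wrist");s=imaging.capture("scene")
a=w["frame"][100:340,180:460];b=cv2.resize(s["frame"][240:380,230:390],(400,350))
o=np.zeros((350,800,3),np.uint8);o[:343,:400]=cv2.resize(a,(400,343));o[:,400:]=b;cv2.imwrite("pics/s3.png",o);print(r.sense()["gripper_width"])
E
```

```text
tcp [0.467  0.326  0.0624] yaw 102.52 shift(tool axes now) [-0.0007  0.0004  0.0259] turn 0.0 j [  51.2   26.2  -18.8   -0.   -45.1 -128.7]
0.6955393287127404
```

View pics/s3.png

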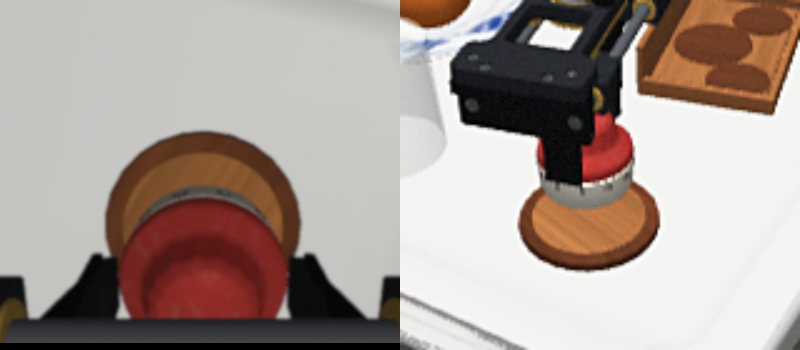

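The timer is centred over the coaster laterally (timer at 204, coaster at 203 in the left crop) and hangs upright. I lower and release it.

Emit:
apply_moves(
  moves=[
    [[0, 0, 0.01], 0],
    [[0, 0, 0.008], 0],
    [[0, 0, 0.005], 0],
    [[0, 0, 0.002], 0],
    [[0, 0, 0.001], 0],
  ],
)

```text
time_s: 23.22
tcp_pos: [0.4673, 0.3264, 0.0369]
ee_rot: [[-0.976, -0.217, -0.001], [-0.217, 0.976, -0.001], [0.001, -0.001, -1.0]]
wrist_force: [-0.2, -0.3, -0.6]
gripper_width: 0.694
gripper_force: 30.0
```

Emit:
apply_moves(
  moves=[
    [[0, 0, 0], 0],
    [[0, 0, 0], 0],
    [[0, 0, 0], 0],
  ],
)

```text
time_s: 23.47
tcp_pos: [0.4677, 0.327, 0.0379]
ee_rot: [[-0.976, -0.217, 0.0], [-0.217, 0.976, 0.001], [-0.001, 0.0, -1.0]]
wrist_force: [-0.5, 0.7, -0.8]
gripper_width: 0.693
gripper_force: 30.0
```

Emit:
apply_moves(
  moves=[
    [[0, 0, 0], 0],
    [[0, 0, 0], 0],
    [[0, 0, 0], 0],
    [[0, 0, 0], 0],
    [[0, 0, 0], 0],
  ],
  hand=0.087,
)

```text
time_s: 23.88
tcp_pos: [0.4676, 0.3268, 0.0377]
ee_rot: [[-0.976, -0.217, 0.0], [-0.217, 0.976, 0.0], [-0.0, 0.0, -1.0]]
wrist_force: [-0.4, -0.3, -0.3]
gripper_width: 0.96
gripper_force: 0.0
```

Emit:
apply_moves(
  moves=[
    [[0, 0, 0], 0],
    [[0, 0, -0.01], 0],
    [[0, 0, -0.02], 0],
    [[0, 0, -0.03], 0],
    [[0, 0, -0.03], 0],
  ],
)

```text
time_s: 24.3
tcp_pos: [0.4672, 0.3262, 0.1286]
ee_rot: [[-0.976, -0.217, -0.001], [-0.217, 0.976, -0.002], [0.001, -0.001, -1.0]]
wrist_force: [0.2, 0.7, 0.7]
gripper_width: 1.0
gripper_force: 0.0
```

Emit:
apply_moves(
  moves=[
    [[0, 0, -0.03], 0],
    [[0, 0, -0.025], 0],
    [[0, 0, 0], 0],
    [[0, 0, 0], 0],
  ],
)

```text
time_s: 24.63
tcp_pos: [0.4681, 0.3274, 0.1851]
ee_rot: [[-0.976, -0.217, 0.003], [-0.217, 0.976, 0.004], [-0.004, 0.003, -1.0]]
wrist_force: [0.3, -0.3, -0.3]
gripper_width: 1.0
gripper_force: 0.0
```

```bash
python3 - <<'E'
from h import *
w=imaging.capture("wrist");cv2.imwrite("pics/w5.png",w["frame"][60:360,100:560])
for t in("egg_timer","coaster"):
    q=models.place_of(w,t)
    if q:
        uv=np.array(q[0]["at"])*[640,480];print(t,round(q[0]["confidence"],2),uv.round(1),onz(w,uv,0 if t[0]=="c" else .008).round(4))
q=models.cut_out(w,"coaster")[0]["region"].astype(np.uint8);c=max(cv2.findContours(q,0,1)[0],key=cv2.contourArea)[:,0]
print(cv2.minEnclosingCircle(np.array([onz(w,u,.008)[:2] for u in c],np.float32)))
go([.434,-.066,.18],65)
E
```

```text
egg_timer 0.71 [320.4 216.9] [0.4681 0.327  0.008 ]
((0.467337042093277, 0.3257922828197479), 0.04593763127923012)
tcp [0.4669 0.3261 0.1813] yaw 102.52 shift(tool axes now) [ 0.1171 -0.3757  0.0021] turn 37.5 j [  51.2   18.6  -10.9   -0.   -60.6 -128.7]
```

View pics/w5.png

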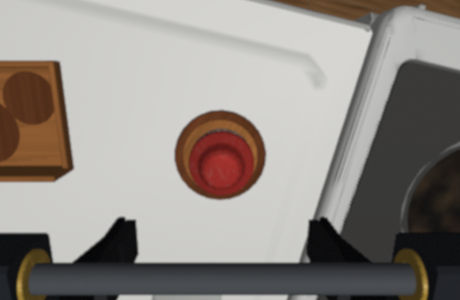

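The timer stands centred on the coaster ((220,155), within about 2 mm). Back to the shaker on the mat.

Emit:
apply_moves(
  moves=[
    [[0.0049, -0.0157, 0], 0],
    [[0.0097, -0.0313, 0], 0],
    [[0.0097, -0.0313, 0], 0],
    [[0.0097, -0.0313, 0], 0],
    [[0.0097, -0.0313, 0], 0],
  ],
)

```text
time_s: 25.25
tcp_pos: [0.4545, 0.178, 0.1813]
ee_rot: [[-0.976, -0.218, -0.002], [-0.218, 0.976, -0.002], [0.003, -0.001, -1.0]]
wrist_force: [-0.2, -1.0, 0.7]
gripper_width: 0.998
gripper_force: 0.0
```

Emit:
apply_moves(
  moves=[
    [[0.0097, -0.0313, 0], 0],
    [[0.0097, -0.0313, 0], 0],
    [[0.0097, -0.0313, 0], 0],
    [[0.0097, -0.0313, 0], 0],
    [[0.0097, -0.0313, 0], 0],
  ],
)

```text
time_s: 25.67
tcp_pos: [0.4411, 0.0148, 0.1817]
ee_rot: [[-0.976, -0.217, -0.002], [-0.217, 0.976, -0.001], [0.002, -0.0, -1.0]]
wrist_force: [0.1, -1.3, 0.7]
gripper_width: 0.999
gripper_force: 0.0
```

Emit:
apply_moves(
  moves=[
    [[0.0097, -0.0313, 0], 0],
    [[0.0097, -0.0313, 0], 0],
    [[0.0049, -0.0157, 0], 0],
    [[0, 0, 0], 6.25],
    [[0, 0, 0], 6.25],
  ],
  hand=0.075,
)

```text
time_s: 26.08
tcp_pos: [0.4344, -0.0666, 0.1815]
ee_rot: [[-1.0, 0.007, -0.003], [0.007, 1.0, -0.001], [0.003, -0.001, -1.0]]
wrist_force: [-0.3, 0.1, -0.1]
gripper_width: 0.866
gripper_force: 0.0
```

Emit:
apply_moves(
  moves=[
    [[0, 0, 0], 6.25],
    [[0, 0, 0], 6.25],
    [[0, 0, 0], 6.25],
    [[0, 0, 0], 6.25],
    [[0, 0, 0], 0],
  ],
)

```text
time_s: 26.5
tcp_pos: [0.4347, -0.0654, 0.1816]
ee_rot: [[-0.906, 0.424, -0.002], [0.424, 0.906, -0.0], [0.002, -0.001, -1.0]]
wrist_force: [0.6, 0.1, -0.8]
gripper_width: 0.864
gripper_force: 0.0
```

```bash
python3 - <<'E'
from h import *
w=imaging.capture("wrist");cv2.imwrite("pics/w6.png",w["frame"][60:400,100:560])
for t in("salt_shaker","spice_jar"):
    q=models.place_of(w,t)
    if q:
        uv=np.array(q[0]["at"])*[640,480];print(t,round(q[0]["confidence"],2),uv.round(1),onz(w,uv,.008).round(4))
go([.4347,-.0658,.0415],65);print(proj(w,[.4347,-.0658,.09])-[100,60])
E
```

```text
salt_shaker 0.83 [322.5 219.2] [ 0.4351 -0.0644  0.008 ]
spice_jar 0.79 [353.  291.9] [ 0.5198 -0.0686  0.008 ]
tcp [ 0.435  -0.0653  0.182 ] yaw 65.18 shift(tool axes now) [-1.000e-04 -4.000e-04  1.405e-01] turn 0.2 j [  12.8    6.   -27.7    0.   -56.4 -127.6]
[220.66299108 183.92726455]
```

View pics/w6.png

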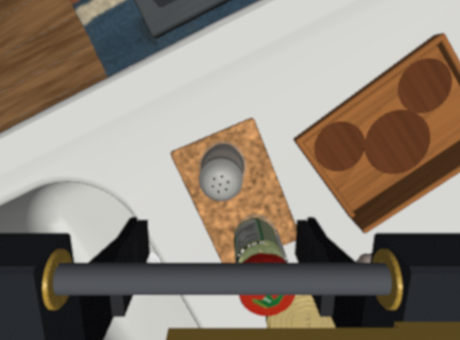

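Emit:
apply_moves(
  moves=[
    [[0, 0, 0.03], 0],
    [[0, 0, 0.03], 0],
    [[0, 0, 0.03], 0],
    [[0, 0, 0.03], 0],
    [[0, 0, 0.015], 0],
  ],
)

```text
time_s: 27.07
tcp_pos: [0.4331, -0.0656, 0.0445]
ee_rot: [[-0.907, 0.421, -0.005], [0.421, 0.907, -0.001], [0.005, -0.003, -1.0]]
wrist_force: [-0.7, 0.2, -0.6]
gripper_width: 0.863
gripper_force: 0.0
```

Emit:
apply_moves(
  moves=[
    [[0, 0, 0.0055], 0],
    [[0, 0, 0], 0],
    [[0, 0, 0], 0],
    [[0, 0, 0], 0],
  ],
)

```text
time_s: 27.4
tcp_pos: [0.4365, -0.0651, 0.0432]
ee_rot: [[-0.907, 0.421, 0.003], [0.421, 0.907, 0.0], [-0.002, 0.001, -1.0]]
wrist_force: [-0.0, -0.5, 0.3]
gripper_width: 0.861
gripper_force: 0.0
```

Emit:
apply_moves(
  moves=[
    [[0, 0, 0], 0],
    [[0, 0, 0], 0],
    [[0, 0, 0], 0],
    [[0, 0, 0], 0],
    [[0, 0, 0], 0],
  ],
  hand=0.03,
)

```text
time_s: 27.82
tcp_pos: [0.4354, -0.0653, 0.0423]
ee_rot: [[-0.907, 0.422, 0.001], [0.422, 0.907, 0.0], [-0.001, 0.0, -1.0]]
wrist_force: [0.3, 0.5, 0.2]
gripper_width: 0.568
gripper_force: 0.0
```

Emit:
apply_moves(
  moves=[
    [[0, 0, 0], 0],
    [[0, 0, 0], 0],
    [[0, 0, 0], 0],
    [[0, 0, 0], 0],
  ],
)

```text
time_s: 28.15
tcp_pos: [0.4352, -0.0654, 0.0421]
ee_rot: [[-0.907, 0.422, -0.0], [0.422, 0.907, -0.0], [0.0, -0.0, -1.0]]
wrist_force: [-1.3, -1.4, 2.4]
gripper_width: 0.445
gripper_force: 29.8
```

```bash
python3 - <<'E'
from h import *
go([.4512,.1348,.0395],65)
E
```

```text
tcp [ 0.4352 -0.0654  0.0421] yaw 65.03 shift(tool axes now) [0.07   0.1883 0.0025] turn 0.0 j [  12.7   17.9  -38.     0.   -34.1 -127.7]
```

Emit:
apply_moves(
  moves=[
    [[0, 0, -0.01], 0],
    [[0, 0, -0.02], 0],
    [[0, 0, -0.025], 0],
    [[0, 0, -0.02], 0],
    [[0.0044, 0.0118, 0], 0],
  ],
)

```text
time_s: 28.57
tcp_pos: [0.4386, -0.053, 0.1205]
ee_rot: [[-0.906, 0.423, 0.007], [0.423, 0.906, 0.001], [-0.006, 0.004, -1.0]]
wrist_force: [1.2, -0.3, -1.6]
gripper_width: 0.443
gripper_force: 29.5
```

Emit:
apply_moves(
  moves=[
    [[0.0088, 0.0235, 0], 0],
    [[0.0087, 0.0235, 0], 0],
    [[0.0088, 0.0235, 0], 0],
    [[0.0087, 0.0235, 0], 0],
    [[0.0088, 0.0235, 0], 0],
  ],
)

```text
time_s: 28.98
tcp_pos: [0.4458, 0.0734, 0.1167]
ee_rot: [[-0.906, 0.422, -0.001], [0.422, 0.906, 0.0], [0.001, -0.0, -1.0]]
wrist_force: [-0.0, -0.1, -0.7]
gripper_width: 0.443
gripper_force: 29.5
```

Emit:
apply_moves(
  moves=[
    [[0.0087, 0.0235, 0], 0],
    [[0.0088, 0.0235, 0], 0],
    [[0.0043, 0.0118, 0], 0],
    [[0, 0, 0.01], 0],
    [[0, 0, 0.02], 0],
  ],
)

```text
time_s: 29.4
tcp_pos: [0.4528, 0.1366, 0.0883]
ee_rot: [[-0.907, 0.42, 0.004], [0.42, 0.907, 0.003], [-0.003, 0.005, -1.0]]
wrist_force: [0.9, 0.0, -1.6]
gripper_width: 0.446
gripper_force: 29.5
```

Emit:
apply_moves(
  moves=[
    [[0, 0, 0.02], 0],
    [[0, 0, 0.015], 0],
    [[0, 0, 0], 0],
    [[0, 0, 0], 0],
    [[0, 0, 0], 0],
  ],
)

```text
time_s: 29.82
tcp_pos: [0.4518, 0.135, 0.0527]
ee_rot: [[-0.907, 0.422, 0.001], [0.422, 0.907, 0.0], [-0.001, 0.001, -1.0]]
wrist_force: [-0.0, 0.0, -0.4]
gripper_width: 0.446
gripper_force: 29.5
```

```bash
python3 - <<'E'
from h import *
go([.4512,.1348,.0405],65)
E
```

```text
tcp [0.4518 0.135  0.0527] yaw 65.04 shift(tool axes now) [ 0.0005 -0.0004  0.0122] turn 0.0 j [  36.4   19.3  -33.2    0.   -37.4 -151.4]
```

Emit:
apply_moves(
  moves=[
    [[0, 0, 0.006], 0],
    [[0, 0, 0.004], 0],
    [[0, 0, 0.002], 0],
    [[0, 0, 0.0005], 0],
    [[0, 0, 0], 0],
  ],
)

```text
time_s: 30.23
tcp_pos: [0.4514, 0.1347, 0.0401]
ee_rot: [[-0.907, 0.422, 0.0], [0.422, 0.907, -0.0], [-0.0, -0.0, -1.0]]
wrist_force: [-0.6, -0.9, 3.4]
gripper_width: 0.439
gripper_force: 29.9
```

Emit:
apply_moves(
  moves=[
    [[0, 0, 0], 0],
    [[0, 0, 0], 0],
    [[0, 0, 0], 0],
  ],
)

```text
time_s: 30.48
tcp_pos: [0.4514, 0.1348, 0.0401]
ee_rot: [[-0.907, 0.422, 0.0], [0.422, 0.907, -0.0], [-0.0, 0.0, -1.0]]
wrist_force: [-0.6, -1.8, 5.8]
gripper_width: 0.446
gripper_force: 30.1
```

Emit:
apply_moves(
  moves=[
    [[0, 0, 0], 0],
    [[0, 0, 0], 0],
    [[0, 0, 0], 0],
    [[0, 0, 0], 0],
    [[0, 0, 0], 0],
  ],
  hand=0.075,
)

```text
time_s: 30.9
tcp_pos: [0.4513, 0.1349, 0.0394]
ee_rot: [[-0.907, 0.422, 0.0], [0.422, 0.907, 0.0], [0.0, 0.0, -1.0]]
wrist_force: [0.1, 1.1, 0.1]
gripper_width: 0.736
gripper_force: 0.0
```

Emit:
apply_moves(
  moves=[
    [[0, 0, 0], 0],
    [[0, 0, -0.01], 0],
    [[0, 0, -0.02], 0],
    [[0, 0, -0.03], 0],
    [[0, 0, -0.03], 0],
  ],
)

```text
time_s: 31.32
tcp_pos: [0.4506, 0.1343, 0.1299]
ee_rot: [[-0.906, 0.422, -0.002], [0.422, 0.906, -0.002], [0.001, -0.002, -1.0]]
wrist_force: [0.2, 0.3, -0.0]
gripper_width: 0.859
gripper_force: 0.0
```

Emit:
apply_moves(
  moves=[
    [[0, 0, -0.03], 0],
    [[0, 0, -0.02], 0],
    [[0, 0, 0], 0],
    [[0, 0, 0], 0],
  ],
  hand=0.087,
)

```text
time_s: 31.65
tcp_pos: [0.4516, 0.1352, 0.1805]
ee_rot: [[-0.906, 0.422, 0.002], [0.422, 0.906, 0.002], [-0.001, 0.003, -1.0]]
wrist_force: [0.2, 0.5, 0.1]
gripper_width: 0.984
gripper_force: 0.0
```

```bash
python3 - <<'E'
from h import *
w=imaging.capture("wrist");cv2.imwrite("pics/w7.png",w["frame"][60:400,100:560])
q=models.place_of(w,"salt_shaker")
uv=np.array(q[0]["at"])*[640,480];print(uv.round(1),onz(w,uv,.006).round(4))
go([.5201,-.068,.18],140)
E
```

```text
[319.8 219.3] [0.4519 0.134  0.006 ]
tcp [0.4504 0.1344 0.1785] yaw 65.01 shift(tool axes now) [-0.1487 -0.154  -0.0015] turn -75.0 j [  36.5    9.3  -24.2   -0.   -56.6 -151.4]
```

View pics/w7.png

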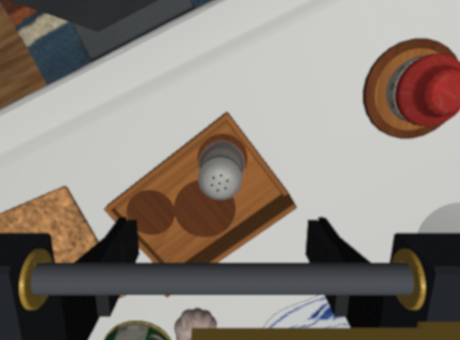

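The shaker is upright back in its seat (220,175). Now the jar.

Emit:
apply_moves(
  moves=[
    [[-0.0093, -0.0097, 0], 0],
    [[-0.0185, -0.0193, 0], 0],
    [[-0.0185, -0.0193, 0], 0],
    [[-0.0185, -0.0193, 0], 0],
    [[-0.0185, -0.0193, 0], 0],
  ],
)

```text
time_s: 32.17
tcp_pos: [0.4894, 0.0196, 0.1777]
ee_rot: [[-0.907, 0.422, -0.004], [0.422, 0.907, -0.001], [0.003, -0.003, -1.0]]
wrist_force: [0.9, 0.2, -0.7]
gripper_width: 0.994
gripper_force: 0.0
```

Emit:
apply_moves(
  moves=[
    [[-0.0185, -0.0193, 0], 0],
    [[-0.0185, -0.0193, 0], 0],
    [[-0.0185, -0.0193, 0], 0],
    [[-0.0093, -0.0097, 0], 0],
    [[0, 0, 0], -6.8],
  ],
)

```text
time_s: 32.58
tcp_pos: [0.52, -0.0702, 0.1772]
ee_rot: [[-0.95, 0.313, -0.004], [0.313, 0.95, -0.001], [0.004, -0.002, -1.0]]
wrist_force: [-0.3, 0.3, 0.0]
gripper_width: 1.0
gripper_force: 0.0
```

Emit:
apply_moves(
  moves=[
    [[0, 0, 0], -6.8],
    [[0, 0, 0], -6.8],
    [[0, 0, 0], -6.8],
    [[0, 0, 0], -6.8],
    [[0, 0, 0], -6.8],
  ],
)

```text
time_s: 33.0
tcp_pos: [0.5193, -0.0679, 0.1775]
ee_rot: [[-0.961, -0.278, -0.004], [-0.278, 0.961, -0.0], [0.004, 0.001, -1.0]]
wrist_force: [-0.2, 0.1, -0.2]
gripper_width: 0.996
gripper_force: 0.0
```

Emit:
apply_moves(
  moves=[
    [[0, 0, 0], -6.8],
    [[0, 0, 0], -6.8],
    [[0, 0, 0], -6.8],
    [[0, 0, 0], -6.8],
    [[0, 0, 0], -7],
  ],
)

```text
time_s: 33.42
tcp_pos: [0.5193, -0.0679, 0.1775]
ee_rot: [[-0.638, -0.77, -0.004], [-0.77, 0.638, -0.0], [0.003, 0.003, -1.0]]
wrist_force: [0.4, -1.0, -0.0]
gripper_width: 0.997
gripper_force: 0.0
```

```bash
python3 - <<'E'
from h import *
w=imaging.capture("wrist")
q=models.place_of(w,"spice_jar")
uv=np.array(q[0]["at"])*[640,480];print(uv.round(1),onz(w,uv,.008).round(4))
go([.5201,-.068,.0496],140)
E
```

```text
[319.1 218.8] [ 0.5203 -0.0698  0.008 ]
tcp [ 0.5194 -0.0679  0.1777] yaw 140.01 shift(tool axes now) [-0.0007 -0.0009  0.1281] turn 0.0 j [ 10.3  14.6 -17.4  -0.  -58.3 -50.3]
```

Emit:
apply_moves(
  moves=[
    [[0, 0, 0.03], 0],
    [[0, 0, 0.03], 0],
    [[0, 0, 0.03], 0],
    [[0, 0, 0.025], 0],
    [[0, 0, 0.013], 0],
  ],
)

```text
time_s: 33.93
tcp_pos: [0.5173, -0.0681, 0.0474]
ee_rot: [[-0.646, -0.763, -0.008], [-0.763, 0.646, -0.001], [0.005, 0.005, -1.0]]
wrist_force: [-0.5, -0.1, 0.2]
gripper_width: 0.999
gripper_force: 0.0
```

Emit:
apply_moves(
  moves=[
    [[0, 0, 0], 0],
    [[0, 0, 0], 0],
    [[0, 0, 0], 0],
    [[0, 0, 0], 0],
  ],
)

```text
time_s: 34.27
tcp_pos: [0.5213, -0.0677, 0.0527]
ee_rot: [[-0.643, -0.766, 0.002], [-0.766, 0.643, 0.0], [-0.002, -0.002, -1.0]]
wrist_force: [0.6, -0.7, 1.3]
gripper_width: 0.999
gripper_force: 0.0
```

Emit:
apply_moves(
  moves=[
    [[0, 0, 0], 0],
    [[0, 0, 0], 0],
    [[0, 0, 0], 0],
    [[0, 0, 0], 0],
    [[0, 0, 0], 0],
  ],
  hand=0.03,
)

```text
time_s: 34.68
tcp_pos: [0.5204, -0.0678, 0.0518]
ee_rot: [[-0.642, -0.766, 0.0], [-0.766, 0.642, 0.0], [-0.0, -0.0, -1.0]]
wrist_force: [-1.1, 0.0, 0.0]
gripper_width: 0.704
gripper_force: 0.0
```

Emit:
apply_moves(
  moves=[
    [[0, 0, 0], 0],
    [[0, 0, 0], 0],
    [[0, 0, 0], 0],
    [[0, 0, 0], 0],
    [[0, 0, 0], 0],
  ],
)

```text
time_s: 35.1
tcp_pos: [0.5204, -0.0678, 0.0516]
ee_rot: [[-0.642, -0.766, 0.0], [-0.766, 0.642, -0.0], [-0.0, -0.0, -1.0]]
wrist_force: [0.2, 0.3, 0.2]
gripper_width: 0.502
gripper_force: 30.0
```

```bash
python3 - <<'E'
from h import *
go([.4711,.0432,.0475],140)
E
```

```text
tcp [ 0.5204 -0.0678  0.0516] yaw 140.03 shift(tool axes now) [-0.0534  0.1091  0.0041] turn 0.0 j [ 10.3  23.5 -25.9   0.  -40.6 -50.3]
```

Emit:
apply_moves(
  moves=[
    [[0, 0, -0.01], 0],
    [[0, 0, -0.02], 0],
    [[0, 0, -0.025], 0],
    [[0, 0, -0.02], 0],
    [[-0.0053, 0.0109, 0], 0],
  ],
)

```text
time_s: 35.52
tcp_pos: [0.5189, -0.0572, 0.1314]
ee_rot: [[-0.643, -0.766, 0.01], [-0.766, 0.643, 0.0], [-0.006, -0.007, -1.0]]
wrist_force: [1.1, 0.7, -1.0]
gripper_width: 0.509
gripper_force: 30.0
```

Emit:
apply_moves(
  moves=[
    [[-0.0107, 0.0218, 0], 0],
    [[-0.0107, 0.0218, 0], 0],
    [[-0.0107, 0.0218, 0], 0],
    [[-0.0107, 0.0218, 0], 0],
    [[-0.0053, 0.011, 0], 0],
  ],
)

```text
time_s: 35.93
tcp_pos: [0.4691, 0.0449, 0.1263]
ee_rot: [[-0.641, -0.767, -0.001], [-0.767, 0.641, 0.0], [0.001, 0.001, -1.0]]
wrist_force: [-0.1, -0.5, -0.5]
gripper_width: 0.503
gripper_force: 30.0
```

Emit:
apply_moves(
  moves=[
    [[0, 0, 0.01], 0],
    [[0, 0, 0.02], 0],
    [[0, 0, 0.02], 0],
    [[0, 0, 0.012], 0],
    [[0, 0, 0], 0],
  ],
)

```text
time_s: 36.35
tcp_pos: [0.4682, 0.0427, 0.062]
ee_rot: [[-0.643, -0.766, -0.007], [-0.766, 0.643, -0.002], [0.006, 0.004, -1.0]]
wrist_force: [0.1, -0.3, -0.4]
gripper_width: 0.502
gripper_force: 30.0
```

Emit:
apply_moves(
  moves=[
    [[0, 0, 0], 0],
    [[0, 0, 0], 0],
  ],
)

```text
time_s: 36.52
tcp_pos: [0.4714, 0.0435, 0.0652]
ee_rot: [[-0.642, -0.767, 0.001], [-0.767, 0.642, 0.0], [-0.001, -0.001, -1.0]]
wrist_force: [0.5, -0.1, -1.2]
gripper_width: 0.502
gripper_force: 30.0
```

```bash
python3 - <<'E'
from h import *
go([.4711,.0432,.05],140)
E
```

```text
tcp [0.4714 0.0435 0.0652] yaw 140.05 shift(tool axes now) [0.0004 0.     0.0152] turn 0.1 j [ 25.   18.3 -32.2   0.  -39.4 -65. ]
```

Emit:
apply_moves(
  moves=[
    [[0, 0, 0.006], 0],
    [[0, 0, 0.005], 0],
    [[0, 0, 0.003], 0],
    [[0, 0, 0.0015], 0],
    [[0, 0, 0], 0],
  ],
)

```text
time_s: 36.93
tcp_pos: [0.4708, 0.0431, 0.0495]
ee_rot: [[-0.642, -0.767, -0.001], [-0.767, 0.642, -0.0], [0.001, 0.0, -1.0]]
wrist_force: [-1.6, 0.5, 4.1]
gripper_width: 0.505
gripper_force: 30.0
```

Emit:
apply_moves(
  moves=[
    [[0, 0, 0], 0],
    [[0, 0, 0], 0],
    [[0, 0, 0], 0],
  ],
)

```text
time_s: 37.18
tcp_pos: [0.4708, 0.0431, 0.0495]
ee_rot: [[-0.642, -0.766, -0.0], [-0.766, 0.642, -0.0], [0.0, 0.0, -1.0]]
wrist_force: [-1.7, 0.7, 6.0]
gripper_width: 0.502
gripper_force: 30.0
```

Emit:
apply_moves(
  moves=[
    [[0, 0, 0], 0],
    [[0, 0, 0], 0],
    [[0, 0, 0], 0],
    [[0, 0, 0], 0],
    [[0, 0, 0], 0],
  ],
  hand=0.08,
)

```text
time_s: 37.6
tcp_pos: [0.4711, 0.0432, 0.0489]
ee_rot: [[-0.642, -0.766, -0.0], [-0.766, 0.642, -0.0], [0.0, -0.0, -1.0]]
wrist_force: [0.2, 0.6, 0.1]
gripper_width: 0.8
gripper_force: 0.0
```

Emit:
apply_moves(
  moves=[
    [[0, 0, 0], 0],
    [[0, 0, -0.01], 0],
    [[0, 0, -0.025], 0],
    [[0, 0, -0.03], 0],
    [[0, 0, -0.03], 0],
  ],
)

```text
time_s: 38.02
tcp_pos: [0.4704, 0.043, 0.1447]
ee_rot: [[-0.642, -0.766, -0.002], [-0.766, 0.642, -0.001], [0.002, 0.001, -1.0]]
wrist_force: [1.1, -0.1, -0.0]
gripper_width: 0.918
gripper_force: 0.0
```

Emit:
apply_moves(
  moves=[
    [[0, 0, -0.035], 0],
    [[0, 0, -0.035], 0],
    [[0, 0, -0.035], 0],
    [[0, 0, -0.03], 0],
    [[0, 0, 0], 0],
  ],
)

```text
time_s: 38.43
tcp_pos: [0.4743, 0.0438, 0.286]
ee_rot: [[-0.642, -0.767, 0.014], [-0.767, 0.642, 0.003], [-0.011, -0.008, -1.0]]
wrist_force: [1.1, -1.0, 1.9]
gripper_width: 0.92
gripper_force: 0.0
```

Emit:
apply_moves(
  moves=[
    [[0, 0, 0], 0],
    [[0, 0, 0], 0],
    [[0, 0, 0], 0],
    [[0, 0, 0], 0],
    [[0, 0, 0], 0],
  ],
)

```text
time_s: 38.85
tcp_pos: [0.4706, 0.0431, 0.2779]
ee_rot: [[-0.642, -0.766, -0.002], [-0.766, 0.642, -0.001], [0.002, 0.001, -1.0]]
wrist_force: [-0.9, 0.5, -0.7]
gripper_width: 0.919
gripper_force: 0.0
```

```bash
python3 - <<'E'
from h import *
w=imaging.capture("wrist");s=imaging.capture("scene")
for t,z in(("salt_shaker",.006),("spice_jar",.006),("egg_timer",.008)):
  for p in(w,s):
    q=models.place_of(p,t)
    if q:
        uv=np.array(q[0]["at"])*[640,480];print(t,round(q[0]["confidence"],2),onz(p,uv,z).round(4))
o=np.hstack([cv2.resize(w["frame"][120:340,180:440],(400,338)),cv2.resize(s["frame"][200:355,270:453],(400,338))]);cv2.imwrite("pics/end.png",o)
st=r.sense();print(st["time_s"],st["tcp_pos"])
E
```

```text
salt_shaker 0.61 [0.4569 0.1319 0.006 ]
spice_jar 0.79 [0.4742 0.0433 0.006 ]
spice_jar 0.72 [0.4766 0.0357 0.006 ]
egg_timer 0.6 [0.4589 0.3288 0.008 ]
39.25 [0.47098822 0.04322562 0.2789957 ]
```

View pics/end.png

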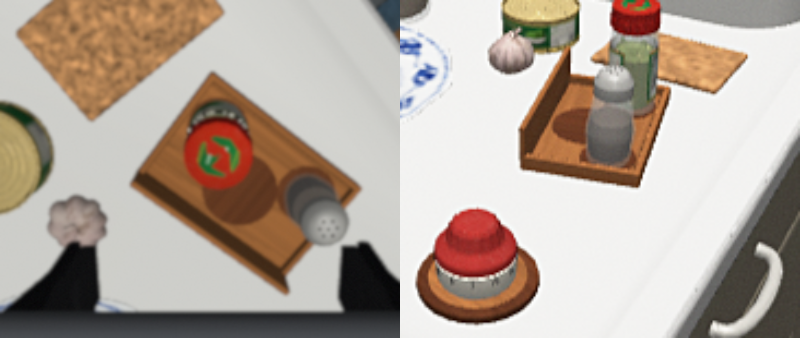

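The shaker and jar stand upright in their seats, the timer stands centred on the coaster, and the arm is clear of everything. I hand the job in.

```bash
python3 -c "
from station import r
print(r.finish_job())"
```

```text
the job is handed in; nothing more can be done
None
```

I handed the job in at about 39 s: shaker and jar moved to the mat, the timer set on the coaster, then both put back upright in their seats; the last pictures show all three upright and in place, but the hand-in returned no verdict.

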